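# Coaster from behind the spice jars

### The job

The two spice jars on the wooden stand hem in its spring-lifted coaster caddy: first stand both jars on the yellow tray, then take just the top blue coaster and lay it flat in the middle of the light wooden breakfast board, and stand the pepper shaker in the middle of that coaster. Finally put both jars back on the stand, each exactly where it stood at the start. Set everything down gently and upright, and leave the honey jar alone.

Things in the scene. Friction and masses are not known exactly. Their poses are not given: they have to be found in the camera images.
- dark_jar_mid (a point): Spice jar with a dark brown cap, tan on top, and a brown label: upright cylinder 43 mm in diameter (cap included), 96 mm tall, about 0.11 kg. The point is at its centre, 48 mm above its underside; z along the jar.
- white_jar_mid (a point): Spice jar with a white cap that has a dark blue spot on top, green contents: upright cylinder 47 mm in diameter, 98 mm tall, about 0.11 kg. The point is at its centre, 49 mm above its underside; z along the jar.
- mill_mid (a point): Pepper shaker with grey contents and a domed pale grey head with holes: 44 mm in diameter up to 66 mm height, then a 34 mm wide head up to 90 mm, about 0.10 kg. It stands near the stand, to its left or right (a similar one far back beside the canister is out of reach and not meant), and may lean by 0.04 rad. The point is at its centre, 45 mm above its underside; z along the shaker.
- coaster_mid (a point): Top one of three equal round blue stoneware coasters in the stand's caddy, thin white ring on top. 14 mm thick, 80 g: upper 8 mm a rim 60 mm in diameter, lower 6 mm a foot 52 mm in diameter, so fingertips 4 to 14 mm below its top face hold it alone. Its top face is 68 mm above the worktop. The point is its centre, 7 mm below the top face; z up.
- stand: Wooden condiment stand, fixed: board 196 mm (its x) by 96 mm (its y), top 10 mm above the worktop; origin under its centre. The caddy in its middle has cheeks at y = +-36 mm, 66 mm high, and four pins, 70 mm high; it is open only to +x and -x: take a coaster with a finger on each of these sides, straight up. Jars stand at x = +-61 mm, y = 0, blocking them; grip jars along the stand's y.
- lifter (a joint): The spring plate under the coaster stack, m: 0 at the start with three coasters; it rises 0.014 for each coaster taken, bringing the next one up to the same height, and sinks 14 mm for each 0.8 N pressed on it (at most 10 mm below the start).
- tray: Yellow open tray, fixed: 130 mm (its x) by 200 mm (its y), rim 18 mm high, walls and floor 5 mm thick; origin at the centre of its underside. Room for both jars, for instance 50 mm to either side of its centre along y.
- board: Light wooden breakfast board, fixed: 140 mm (its x) by 190 mm (its y), 12 mm thick; origin at the centre of its underside. A thin dark ring of 80 mm diameter marks its middle.
- honey_jar: Honey jar, a bystander: 72 mm wide, 102 mm tall, grey lid, amber contents; loose on the worktop. Origin at the centre of its underside.

How it is judged (in metres and radians):
On the way, in this order (a step that is already met when the one before it is completed fails the run):
1. both spice jars stand upright on the yellow tray (x of dark_jar_mid in the frame of tray between -0.05 and 0.05 m and y of dark_jar_mid in the frame of tray between -0.085 and 0.085 m and z of each of dark_jar_mid, white_jar_mid in the frame of tray below 0.06 m and angle between each of dark_jar_mid, white_jar_mid's own z axis and vertical below 0.15 rad and linear speed of each of dark_jar, white_jar below 0.03 m/s and x of white_jar_mid in the frame of tray between -0.05 and 0.05 m and y of white_jar_mid in the frame of tray between -0.085 and 0.085 m), for 0.2 s.
2. the top coaster lies flat in the middle of the board, the next one lifted in the caddy (horizontal distance between coaster_mid and board below 0.015 m and z of coaster_mid in the frame of board below 0.022 m and angle between coaster_mid's own z axis and vertical below 0.1 rad and linear speed of coaster below 0.03 m/s and value of joint lifter between 0.009 and 0.019 m), for 0.2 s.
3. the shaker stands upright in the middle of the coaster (horizontal distance between coaster_mid and board below 0.015 m and z of coaster_mid in the frame of board below 0.022 m and angle between coaster_mid's own z axis and vertical below 0.1 rad and horizontal distance between mill_mid and coaster_mid below 0.012 m and z of mill_mid in the frame of coaster_mid between 0.048 and 0.056 m and angle between mill_mid's own z axis and vertical below 0.15 rad and linear speed of mill below 0.03 m/s), for 0.2 s.
4. both jars stand again where they stood at the start (distance of each of dark_jar_mid, white_jar_mid from where it was at the start of the episode below 0.015 m and angle between each of dark_jar_mid, white_jar_mid's own z axis and vertical below 0.1 rad and linear speed of each of dark_jar, white_jar below 0.03 m/s), for 0.2 s.
At the end, for the whole second after the job is handed in: The coaster lies flat on the board within 15 mm of its middle, the shaker stands upright on it within 12 mm of its centre, each jar stands upright within 15 mm of where it stood at the start, the other two coasters are still in the caddy (lifter between 0.009 and 0.019 m); all released and at rest (all of step 3 and all of step 4 and value of joint lifter between 0.009 and 0.019 m and linear speed of coaster below 0.03 m/s); the robot touches nothing.
It fails at once if a spice jar or the shaker is tipped over (angle between any of dark_jar_mid, white_jar_mid, mill_mid's own z axis and vertical above 0.7 rad).
It fails at once if a jar, the shaker or the coaster is dropped or thrown (faster than 0.7 m/s with no finger on it) ((contact force between the fingers and dark_jar below 0.05 N and linear speed of dark_jar above 0.7 m/s) or (contact force between the fingers and white_jar below 0.05 N and linear speed of white_jar above 0.7 m/s) or (contact force between the fingers and mill below 0.05 N and linear speed of mill above 0.7 m/s) or (contact force between the fingers and coaster below 0.05 N and linear speed of coaster above 0.7 m/s)).
It fails at once if the honey jar is moved by more than 30 mm (distance of honey_jar from where it was at the start of the episode above 0.03 m).
It also fails if it takes over 139 s, if anything falls off the work surface, if the arm or the gripper's body presses on something with over 40 N, if the wrist force passes 120 N, or if a joint passes its speed limit or range.

### The arm

A 6-joint arm with a two-finger parallel gripper is mounted at the origin on a cart in front of the work surface, level with it; the furniture and walls round the work are solid. World frame = base frame: x ahead of the robot, y to its left, z up, the work surface at z = 0. Lengths are in m, angles in degrees, forces in N, time in s.
With the tool pointing down it reaches from about 0.375 to 0.9 m from the base axis. Payload 3.1 kg.
Tool frame: the origin (TCP) lies on the centre line of the jaws, within the pads' length; the fingertips stand r.tip_extent ahead of it and the grasp point (between the pads) lies 6 mm ahead of it (r.tip_extent is the distance from the TCP to the fingertips, in m); z points along the fingers, y is the line along which they close (so a half turn about z gives the same grasp; the last joint's range is limited). The gripper opens to 87 mm and grips with 3 to 60 N. Pads are 19 mm wide; open, the fingers measure 117 mm over their backs; the gripper's body (75 mm by 190 mm) begins 51 mm behind the grasp point.
Start: joints at [66.893, 30.224, 82.088, -0, 67.689, -10.227], TCP at [0.139, 0.609, 0.248] pointing down, gripper open.
Joint ranges: [-176.69, 176.69], [-43.24, 126.21], [12.49, 139.97], [-82, 262], [0, 151.66], [-163.58, 163.58]. Speed limits (degrees/s): [159.86, 159.86, 180, 180, 180, 180].

### API

Orientations are given as a 3x3 rotation matrix whose columns are the frame's x, y, z axes.
In Python, from station import r, vision gives the robot as it stands.
- The arm moves only by the tool jog_arm, never from a script. Its argument "commands" is one flat list of numbers, 5 for each row, row after row: the shift along the tool's x, y, z in mm, then the turn about the tool's z in degrees, then the finger opening in mm, from 0 to 87. In form: [tx, ty, tz, yaw, jaw, tx, ty, tz, yaw, jaw, ...]. A call has exactly 5 rows; each row is the pose to reach, as a shift and turn from the pose commanded when the call began, along the tool's axes at that moment; what a row does not reach only later rows make up. A row lasts 1/12 s, in which the tool goes at most 41.7 mm and 7.16 degrees, less where a joint would pass 70% of its speed; a pose out of reach is approached as far as the arm can. A call with a gripper value outside its range is refused whole. The fingers move at their own pace and stop on an object; "force" is the grip in N (left out, the last holds). Time passes only in rows, so rows that repeat a pose let the fingers close, or fill a call up. It gives the time, the measured TCP pose, the force, the opening and the grip force at its end, in the units of the state.
- r.get_state(): the state, without advancing time (a new reading comes with each control period).
- vision.grab_frame(name): name is "scene" or "top" or "wrist"; returns (picture, depth): 480x640x3 uint8, red, green, blue; 480x640 float32, m along the optical axis (not along the pixel's ray), 0 where there is no reading.
- vision.camera_model(name): a dict with "mtx" (3x3 intrinsics, pixels), "rvec" (rotation vector, rad) and "tvec" (3), from world to camera coordinates, as OpenCV has them. Camera axes: x right, y down, z forward; pixel columns grow to the right and rows downward; lengths in m; the calibration is good to about 2 mm. A picture is of the moment at which its call begins: read the wrist's pose just before it. camera_model takes no time and is no camera call; for the wrist camera it gives the pose at the moment of the call.
- r.finish_job(): hands the job in; it is judged then, once.
The state is a dict: "clock": time; "q": joint angles; "qd": joint speeds; "effort": joint torques, N m; "eef_pos": TCP position; "tcp_rot": TCP orientation; "contact_force": force on the tool from outside, world axes, zero at the start; "torque": the same for the moment, N m; "opening": finger opening in m; "gripper_force": force on a finger pad.
Only numpy, scipy, OpenCV 4.12 (cv2) and the standard library are available. Lean on these libraries where they do the work, as an engineer would, in place of code of your own. Each camera call takes 0.05 s, during which the arm holds its last target. There are 200 camera calls.

## Working session

There is one attempt and no reset: what is moved stays moved. The work goes in short steps, Python scripts to look and compute and a tool call to move; the robot and the scene stay as the last step left them, time stands still between calls to the robot, and variables do not carry over. Pictures are saved under pics/ and viewed, at most 14 in all, crops included, and the job is handed in when it is done.

Besides the shell and the picture viewer there is one more tool, called after ">>>" in YAML: its name, and indented under it one key for each argument. jog_arm: Moves the arm, as the interface text tells. Its arguments: {"type":"object","properties":{"commands":{"type":"array"},"force":{"type":"number"}},"required":["commands"]}

```bash
mkdir -p pics; ls
python3 - <<'E'
from station import r, vision
import cv2,numpy as np
s=r.get_state();print(s['clock'],s['eef_pos'],s['tcp_rot'],r.tip_extent,s['opening'])
for n in ("scene","top"):
    p,d=vision.grab_frame(n);cv2.imwrite(f"pics/{n}0.png",p[:,:,::-1]);np.save(f"pics/{n}0.npy",d)
    m=vision.camera_model(n);R=cv2.Rodrigues(np.array(m['rvec']))[0];print(n,m['mtx'],-R.T@np.array(m['tvec']).ravel(),R)
E
```

```text
pics
0.0 [0.13900672 0.60863176 0.24655775] [[-9.74838844e-01  2.22909134e-01 -8.63450972e-04]
 [ 2.22910468e-01  9.74836801e-01 -2.03345185e-03]
 [ 3.88448791e-04 -2.17476011e-03 -9.99997560e-01]] 0.025 0.08684931549017846
scene [[479.8347463    0.         322.62855035]
 [  0.         479.8347463  246.88203018]
 [  0.           0.           1.        ]] [ 0.0319725  -0.43087775  0.82497251] [[ 0.63662745 -0.77116989 -0.00157626]
 [-0.58732853 -0.48353343 -0.64903052]
 [ 0.49975062  0.41411643 -0.76076074]]
top [[485.30845445   0.         320.87399673]
 [  0.         485.30845445 236.58868907]
 [  0.           0.           1.        ]] [4.10614513e-01 6.93784733e-04 9.46321592e-01] [[ 0.01040348 -0.99992387 -0.00663518]
 [-0.98381062 -0.00904816 -0.17898267]
 [ 0.17890901  0.0083898  -0.98382985]]
```

View pics/top0.png

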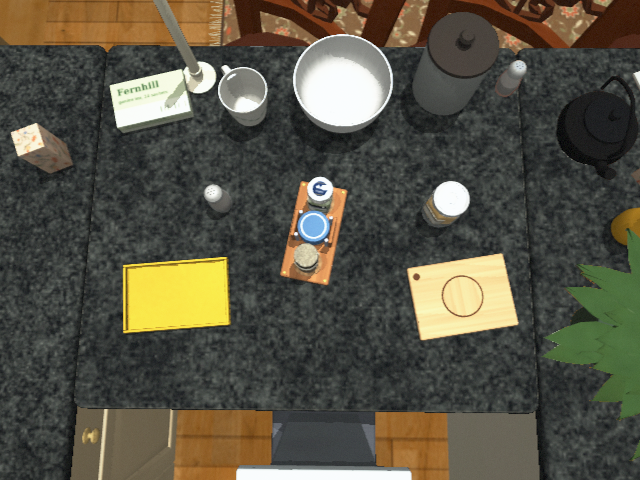

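View pics/scene0.png

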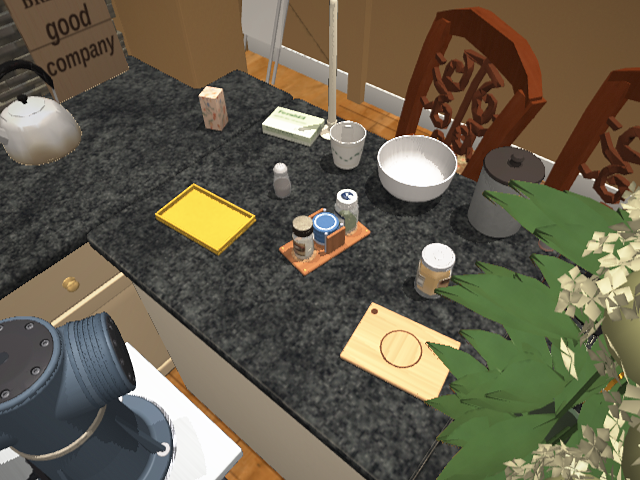

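The top view shows, in pixels, the white cap (320,190), coaster (314,226), dark cap (306,258), tray centre (177,295), board ring (462,296), shaker head (213,192) and honey jar (447,205). The scene view agrees.

```bash
cat > h.py <<'E'
import numpy as np,cv2
from station import r,vision
def model(n):
    m=vision.camera_model(n);R=cv2.Rodrigues(np.array(m['rvec']))[0];return np.array(m['mtx']),R,-R.T@np.array(m['tvec']).ravel()
def cloud(d,M):
    K,R,c=M;v,u=np.mgrid[:480,:640];q=np.stack([(u-K[0,2])/K[0,0],(v-K[1,2])/K[1,1],np.ones_like(u)],-1)*d[...,None]
    P=q@R+c;P[d==0]=np.nan;return P
def ray(M,uv,z):
    K,R,c=M;uv=np.atleast_2d(uv).astype(float);q=np.c_[(uv-K[:2,2])/[K[0,0],K[1,1]],np.ones(len(uv))]@R
    return c+q*((z-c[2])/q[:,2])[:,None]
def circ(P,z0,z1,xy,rad):
    m=(P[...,2]>z0)&(P[...,2]<z1)&(np.hypot(P[...,0]-xy[0],P[...,1]-xy[1])<rad);Q=P[m]
    (c,rr)=cv2.minEnclosingCircle(Q[:,:2].astype(np.float32));return m.sum(),np.round(c,4),round(rr,4),Q.mean(0).round(4),np.percentile(Q[:,2],[5,50,95]).round(4)
def tgt(x,y,zt=None,ang=None):
    "shift in tool axes (mm) and yaw (deg) to put TCP at x,y,z with tool y axis along ang (deg)"
    s=r.get_state();R=np.array(s['tcp_rot']);p=np.array(s['eef_pos']);z=p[2] if zt is None else zt
    t=R.T@(np.array([x,y,z])-p)*1e3;yaw=None
    if ang is not None:
        cur=np.degrees(np.arctan2(R[1,1],R[0,1]));yaw=-((ang-cur+90)%180-90)
    return t.round(1),yaw
E
python3 - <<'E'
from h import *
M=model("top");P=cloud(np.load("pics/top0.npy"),M);im=cv2.imread("pics/top0.png")
for n,uv,z,a,b,rad in (("white",(320,190),.108,.10,.115,.035),("coaster",(314,226),.068,.062,.073,.032),("dark",(306,258),.106,.099,.112,.035),("mill",(213,192),.09,.07,.1,.04),("honey",(448,196),.102,.09,.115,.06)):
    xy=ray(M,uv,z)[0,:2];print(n,xy.round(3),circ(P,a,b,xy,rad))
hsv=cv2.cvtColor(im,cv2.COLOR_BGR2HSV)
def big(m):
    c=max(cv2.findContours(m.astype(np.uint8),0,2)[0],key=cv2.contourArea);return c
b=big(cv2.inRange(hsv,(15,120,120),(35,255,255))*(np.arange(640)<240));box=cv2.boxPoints(cv2.minAreaRect(b));print("tray",ray(M,box,.018).round(3)[:,:2])
m=cv2.inRange(hsv,(8,30,140),(30,255,255));m[:,:400]=0;m[:250]=0;m[:,525:]=0
box=cv2.boxPoints(cv2.minAreaRect(big(m)));q=ray(M,box,.012);print("board",q.round(3)[:,:2],q.mean(0))
m=cv2.inRange(hsv,(95,80,60),(125,255,255));m[:200]=0;m[250:]=0;m[:,:290]=0;m[:,340:]=0
c=big(m);print("blue",cv2.minEnclosingCircle(c),ray(M,cv2.minEnclosingCircle(c)[0],.066))
m=cv2.inRange(hsv,(0,90,90),(18,255,255));m[:170]=0;m[290:]=0;m[:,:270]=0;m[:,360:]=0
box=cv2.boxPoints(cv2.minAreaRect(cv2.findNonZero(m)));q=ray(M,box,.010);print("stand",q.round(3)[:,:2],q.mean(0))
print(circ(P,.05,.3,(.7,.1),.5)[0])
E
```

```text
white [0.648 0.01 ] (np.int64(501), array([0.6507, 0.0115]), 0.023, array([0.6498, 0.0118, 0.1073]), array([0.104 , 0.1074, 0.11  ]))
coaster [0.59  0.021] (np.int64(814), array([0.59  , 0.0211]), 0.032, array([0.5904, 0.0227, 0.0676]), array([0.0649, 0.0676, 0.0701]))
dark [0.525 0.033] (np.int64(473), array([0.5313, 0.0355]), 0.0218, array([0.5309, 0.035 , 0.105 ]), array([0.1019, 0.1051, 0.1075]))
mill [0.647 0.206] (np.int64(281), array([0.6488, 0.2109]), 0.0177, array([0.6469, 0.2082, 0.0837]), array([0.0744, 0.0849, 0.0897]))
honey [ 0.64  -0.219] (np.int64(1071), array([ 0.6369, -0.2241]), 0.0334, array([ 0.6357, -0.223 ,  0.1002]), array([0.0965, 0.1005, 0.1031]))
tray [[1.089 0.702]
 [1.091 0.326]
 [0.972 0.318]
 [0.969 0.686]]
board [[ 0.521 -0.157]
 [ 0.554 -0.352]
 [ 0.416 -0.366]
 [ 0.384 -0.176]] [ 0.46849537 -0.26292966  0.012     ]
blue ((313.5, 227.0), 17.066146850585938) [[0.58861018 0.02203458 0.066     ]]
stand [[ 0.504  0.089]
 [ 0.697  0.053]
 [ 0.677 -0.044]
 [ 0.485 -0.006]] [0.59084079 0.02293618 0.01      ]
16227
```

Run:
```python
from h import *
M=model("top");im=cv2.imread("pics/top0.png");hsv=cv2.cvtColor(im,cv2.COLOR_BGR2HSV)
m=cv2.inRange(hsv,(20,150,100),(35,255,255));m[:250]=0;m[340:]=0;m[:,:110]=0;m[:,240:]=0
q=ray(M,cv2.boxPoints(cv2.minAreaRect(cv2.findNonZero(m))),.016);print(q.round(3)[:,:2],q.mean(0))
g=cv2.cvtColor(im,cv2.COLOR_BGR2GRAY)[265:328,430:496]
m=(g<150).astype(np.uint8)
c=[c for c in cv2.findContours(m,0,2)[0] if len(c)>20];c=max(c,key=cv2.contourArea);e=cv2.minEnclosingCircle(c);print(e,ray(M,np.array(e[0])+[430,265],.012))
P=cloud(np.load("pics/top0.npy"),M)
for a,b in((.02,.06),(.06,.07),(.08,.095)): print(circ(P,a,b,(.648,.21),.035))
print(tgt(.531,.0353,.20,78.8))
```

```text
[[0.521 0.401]
 [0.54  0.19 ]
 [0.41  0.174]
 [0.392 0.38 ]] [0.46544912 0.2863095  0.016     ]
((32.0, 31.0), 21.260391235351562) [[ 0.46763467 -0.26216293  0.012     ]]
(np.int64(223), array([0.6479, 0.2067]), 0.0216, array([0.6392, 0.1991, 0.0423]), array([0.0252, 0.0429, 0.0585]))
(np.int64(32), array([0.6465, 0.2048]), 0.0161, array([0.6412, 0.1997, 0.064 ]), array([0.0601, 0.063 , 0.0693]))
(np.int64(220), array([0.6488, 0.2095]), 0.0167, array([0.6476, 0.2089, 0.0857]), array([0.0808, 0.086 , 0.0898]))
(array([-509.9, -471.6,   47.4]), np.float64(-1.677820755090167))
```

Tray centre is (0.465, 0.286) with its y axis at about 95°. Board middle is (0.468, -0.262). Going for the dark jar first.

>>> jog_arm:
  commands: [-25,-23,0,0,87,-51,-47,0,0,87,-76,-71,0,0,87,-102,-94,0,0,87,-127,-118,0,0,87]
  force: 15

```text
clock: 0.52
eef_pos: [0.2373, 0.4645, 0.2472]
tcp_rot: [[-0.975, 0.222, -0.0], [0.222, 0.975, -0.001], [0.0, -0.001, -1.0]]
contact_force: [0.5, 0.9, 0.8]
opening: 0.0872
gripper_force: 0.0
```

>>> jog_arm:
  commands: [-25,-23,0,0,87,-51,-47,0,0,87,-76,-71,0,0,87,-102,-94,0,0,87,-127,-118,0,0,87]

```text
clock: 0.93
eef_pos: [0.3349, 0.3211, 0.2474]
tcp_rot: [[-0.975, 0.223, -0.0], [0.223, 0.975, -0.0], [0.0, -0.0, -1.0]]
contact_force: [0.8, 0.5, 0.1]
opening: 0.0867
gripper_force: 0.0
```

>>> jog_arm:
  commands: [-25,-23,0,0,87,-51,-47,0,0,87,-76,-71,0,0,87,-102,-94,0,0,87,-127,-118,0,0,87]

```text
clock: 1.35
eef_pos: [0.4324, 0.1777, 0.2474]
tcp_rot: [[-0.975, 0.223, -0.0], [0.223, 0.975, 0.0], [0.0, 0.0, -1.0]]
contact_force: [0.7, 0.6, 0.7]
opening: 0.0871
gripper_force: 0.0
```

>>> jog_arm:
  commands: [-25,-23,0,0,87,-51,-47,0,0,87,-76,-71,0,0,87,-102,-94,0,0,87,-127,-118,0,-1.7,87]

```text
clock: 1.77
eef_pos: [0.5298, 0.0343, 0.2472]
tcp_rot: [[-0.981, 0.194, -0.001], [0.194, 0.981, 0.0], [0.001, 0.0, -1.0]]
contact_force: [-0.3, 0.3, 0.5]
opening: 0.0871
gripper_force: 0.0
```

Run:
```python
from h import *
M=model("wrist");p,d=vision.grab_frame("wrist");cv2.imwrite("pics/w1.png",p[:,:,::-1]);P=cloud(d,M);print(M[2])
for n,xy,a,b in(("dark",(.531,.0353),.1,.112),("white",(.6502,.0116),.1,.115),("coaster",(.5905,.023),.062,.073)):
    try: print(n,circ(P,a,b,xy,.034))
    except Exception as e: print(n,e)
print(tgt(.531,.0353,.076,78.8))
```

```text
[0.45794726 0.04790142 0.38407873]
dark (np.int64(2110), array([0.5299, 0.0343]), 0.0218, array([0.5289, 0.0343, 0.1053]), array([0.1039, 0.1054, 0.1066]))
white (np.int64(1447), array([0.6487, 0.011 ]), 0.0229, array([0.6431, 0.0119, 0.1074]), array([0.1039, 0.1078, 0.1089]))
coaster (np.int64(2825), array([0.5905, 0.023 ]), 0.0341, array([0.5884, 0.0231, 0.0679]), array([0.0663, 0.068 , 0.0693]))
(array([  6.6,   6.2, 171.6]), np.float64(-0.019763587803069527))
```

View pics/w1.png

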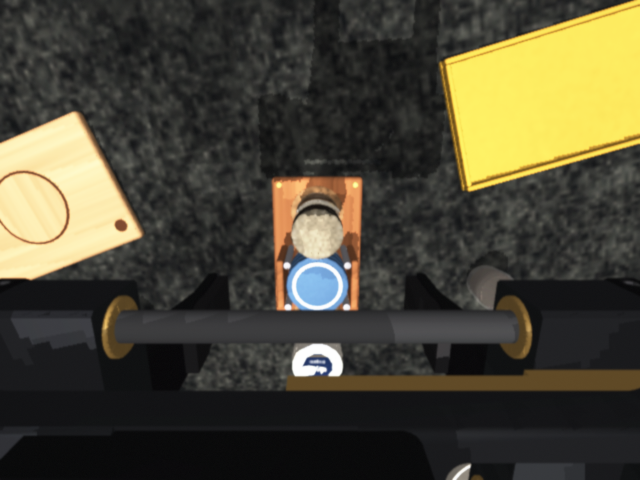

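The wrist view shows the dark jar (317,230), coaster (318,286) and white jar (317,363) lined up with the jaw centre line. I'll re-read the state after settling.

>>> jog_arm:
  commands: [0,0,10,0,87,0,0,20,0,87,0,0,30,0,87,0,0,40,0,87,0,0,40,0,87]

```text
clock: 2.23
eef_pos: [0.5266, 0.0373, 0.2048]
tcp_rot: [[-0.981, 0.192, -0.006], [0.192, 0.981, 0.001], [0.006, -0.0, -1.0]]
contact_force: [-0.6, -0.1, -0.4]
opening: 0.0871
gripper_force: 0.0
```

Run:
```python
from h import *
print(r.get_state()['eef_pos'],tgt(.5302,.0346,.076,78.8))
```

```text
[0.52664093 0.03728    0.20480808] (array([ -4.8,  -1.9, 128.8]), np.float64(0.11073029286271208))
```

>>> jog_arm:
  commands: [-1,-1,25,0,87,-1,-1,50,0,87,-1,-1,75,0,87,-1,-1,100,0,87,-1,-1,110,0,87]

```text
clock: 2.65
eef_pos: [0.5279, 0.0358, 0.0949]
tcp_rot: [[-0.981, 0.193, -0.005], [0.193, 0.981, 0.001], [0.005, -0.0, -1.0]]
contact_force: [0.0, -0.5, 0.2]
opening: 0.0868
gripper_force: 0.0
```

>>> jog_arm:
  commands: [0,0,8,0,87,0,0,14,0,87,0,0,18,0,87,0,0,20,0,87,0,0,20,0,87]

```text
clock: 3.07
eef_pos: [0.5305, 0.0347, 0.078]
tcp_rot: [[-0.981, 0.194, 0.001], [0.194, 0.981, -0.0], [-0.001, 0.0, -1.0]]
contact_force: [0.2, 0.3, 0.9]
opening: 0.0867
gripper_force: 0.0
```

>>> jog_arm:
  commands: [0,0,0,0,87,0,0,0,0,87,0,0,0,0,87,0,0,0,0,87,0,0,0,0,87]

```text
clock: 3.48
eef_pos: [0.5302, 0.0347, 0.0778]
tcp_rot: [[-0.981, 0.194, 0.0], [0.194, 0.981, -0.0], [-0.0, 0.0, -1.0]]
contact_force: [0.1, -0.6, 0.6]
opening: 0.0872
gripper_force: 0.0
```

>>> jog_arm:
  commands: [0,0,0,0,30,0,0,0,0,30,0,0,0,0,30,0,0,0,0,30,0,0,0,0,30]
  force: 15

```text
clock: 3.9
eef_pos: [0.53, 0.0347, 0.0775]
tcp_rot: [[-0.981, 0.194, -0.0], [0.194, 0.981, 0.0], [0.0, 0.0, -1.0]]
contact_force: [-0.9, 0.1, 0.5]
opening: 0.0613
gripper_force: 0.0
```

>>> jog_arm:
  commands: [0,0,0,0,30,0,0,0,0,30,0,0,-3,0,30,0,0,-8,0,30,0,0,-15,0,30]

```text
clock: 4.32
eef_pos: [0.5295, 0.0348, 0.0925]
tcp_rot: [[-0.981, 0.194, -0.002], [0.194, 0.981, 0.0], [0.002, -0.0, -1.0]]
contact_force: [0.3, -0.6, -0.9]
opening: 0.0425
gripper_force: 15.0
```

>>> jog_arm:
  commands: [0,0,-12,0,30,0,0,-28,0,30,0,0,-45,0,30,0,0,-58,0,30,0,0,-65,0,30]

```text
clock: 4.73
eef_pos: [0.5309, 0.0347, 0.1597]
tcp_rot: [[-0.981, 0.194, 0.003], [0.194, 0.981, -0.0], [-0.003, 0.0, -1.0]]
contact_force: [-0.0, 0.5, -2.0]
opening: 0.0423
gripper_force: 15.0
```

>>> jog_arm:
  commands: [3,6,0,0,30,11,24,0,0,30,22,49,0,0,30,34,76,0,0,30,46,103,0,0,30]

```text
clock: 5.15
eef_pos: [0.5037, 0.1458, 0.1568]
tcp_rot: [[-0.981, 0.195, -0.002], [0.195, 0.981, 0.0], [0.002, -0.0, -1.0]]
contact_force: [0.3, 0.0, -1.1]
opening: 0.0426
gripper_force: 15.0
```

>>> jog_arm:
  commands: [12,27,0,0,30,24,54,0,0,30,36,81,0,0,30,48,108,0,0,30,59,133,0,0,30]

```text
clock: 5.57
eef_pos: [0.4711, 0.2883, 0.1567]
tcp_rot: [[-0.981, 0.193, -0.002], [0.193, 0.981, -0.0], [0.002, -0.001, -1.0]]
contact_force: [1.3, -0.9, -1.9]
opening: 0.0428
gripper_force: 15.0
```

>>> jog_arm:
  commands: [10,22,0,0,30,17,37,0,0,30,21,45,0,0,30,22,48,0,0,30,22,48,0,0,30]

```text
clock: 5.98
eef_pos: [0.4599, 0.3382, 0.157]
tcp_rot: [[-0.981, 0.193, -0.001], [0.193, 0.981, -0.001], [0.001, -0.001, -1.0]]
contact_force: [-0.6, 0.2, -2.5]
opening: 0.0424
gripper_force: 15.0
```

>>> jog_arm:
  commands: [0,0,12,0,30,0,0,28,0,30,0,0,42,0,30,0,0,50,0,30,0,0,50,0,30]

```text
clock: 6.4
eef_pos: [0.4597, 0.3362, 0.1057]
tcp_rot: [[-0.981, 0.195, -0.004], [0.195, 0.981, -0.002], [0.004, -0.003, -1.0]]
contact_force: [-0.0, 0.3, -1.0]
opening: 0.0424
gripper_force: 15.0
```

>>> jog_arm:
  commands: [0,0,0,0,30,0,0,0,0,30,0,0,0,0,30,0,0,0,0,30,0,0,0,0,30]

```text
clock: 6.82
eef_pos: [0.4609, 0.3381, 0.1082]
tcp_rot: [[-0.981, 0.194, 0.001], [0.194, 0.981, 0.001], [-0.001, 0.001, -1.0]]
contact_force: [-0.5, 0.8, -1.6]
opening: 0.0423
gripper_force: 15.0
```

Run:
```python
from h import *
M=model("wrist");s=r.get_state();p,d=vision.grab_frame("wrist");P=cloud(d,M);e=s['eef_pos'];print(e)
print(circ(P,e[2]+.015,e[2]+.05,e,.021), circ(P,-.02,.03,(.465,.24),.02))
```

```text
[0.46090753 0.33811933 0.10822622]
(np.int64(4476), array([0.4608, 0.3381]), 0.021, array([0.4588, 0.3388, 0.1337]), array([0.1301, 0.1341, 0.1351])) (np.int64(1187), array([0.4645, 0.2401]), 0.0199, array([0.457 , 0.2415, 0.0048]), array([0.0037, 0.0048, 0.0058]))
```

>>> jog_arm:
  commands: [0,0,7,0,30,0,0,15,0,30,0,0,22,0,30,0,0,27,0,30,0,0,30,0,30]

```text
clock: 7.28
eef_pos: [0.4599, 0.3376, 0.0761]
tcp_rot: [[-0.981, 0.194, -0.002], [0.194, 0.981, -0.001], [0.002, -0.001, -1.0]]
contact_force: [-0.2, -0.1, -2.6]
opening: 0.0422
gripper_force: 15.0
```

>>> jog_arm:
  commands: [0,0,1,0,30,0,0,2,0,30,0,0,3,0,30,0,0,3,0,30,0,0,3,0,30]

```text
clock: 7.7
eef_pos: [0.4607, 0.3381, 0.0748]
tcp_rot: [[-0.981, 0.194, 0.0], [0.194, 0.981, 0.0], [-0.0, 0.0, -1.0]]
contact_force: [-0.2, 0.7, -0.7]
opening: 0.0426
gripper_force: 15.0
```

>>> jog_arm:
  commands: [0,0,0,0,50,0,0,0,0,60,0,0,0,0,75,0,0,0,0,75,0,0,0,0,75]

```text
clock: 8.12
eef_pos: [0.4607, 0.338, 0.0747]
tcp_rot: [[-0.981, 0.194, 0.0], [0.194, 0.981, 0.0], [-0.0, 0.0, -1.0]]
contact_force: [-0.8, -0.2, -0.1]
opening: 0.0683
gripper_force: 0.0
```

>>> jog_arm:
  commands: [0,0,0,0,87,0,0,-6,0,87,0,0,-20,0,87,0,0,-45,0,87,0,0,-75,0,87]

```text
clock: 8.53
eef_pos: [0.4593, 0.3373, 0.1492]
tcp_rot: [[-0.981, 0.194, -0.004], [0.194, 0.981, -0.002], [0.003, -0.003, -1.0]]
contact_force: [0.3, -0.3, 0.7]
opening: 0.0862
gripper_force: 0.0
```

>>> jog_arm:
  commands: [0,0,-28,0,87,0,0,-50,0,87,0,0,-60,0,87,0,0,-60,0,87,0,0,-60,0,87]

```text
clock: 8.95
eef_pos: [0.4603, 0.3378, 0.2095]
tcp_rot: [[-0.981, 0.194, 0.0], [0.194, 0.981, 0.0], [-0.0, 0.0, -1.0]]
contact_force: [-0.6, 0.1, 0.7]
opening: 0.087
gripper_force: 0.0
```

>>> jog_arm:
  commands: [-10,-12,0,0,87,-30,-34,0,0,87,-52,-59,0,0,87,-75,-86,0,0,87,-98,-112,0,0,87]

```text
clock: 9.37
eef_pos: [0.534, 0.2077, 0.2071]
tcp_rot: [[-0.981, 0.193, -0.005], [0.193, 0.981, -0.001], [0.004, -0.002, -1.0]]
contact_force: [0.9, -0.2, -0.0]
opening: 0.0871
gripper_force: 0.0
```

>>> jog_arm:
  commands: [-24,-27,0,0,87,-48,-55,0,0,87,-72,-82,0,0,87,-96,-110,0,0,87,-118,-135,0,0,87]

```text
clock: 9.78
eef_pos: [0.6241, 0.0516, 0.2068]
tcp_rot: [[-0.981, 0.195, -0.005], [0.195, 0.981, 0.0], [0.005, -0.001, -1.0]]
contact_force: [1.2, 0.3, 0.7]
opening: 0.0868
gripper_force: 0.0
```

>>> jog_arm:
  commands: [-18,-21,0,0,87,-27,-31,0,0,87,-32,-36,0,0,87,-33,-37,15,0,87,-33,-37,40,0,87]

```text
clock: 10.2
eef_pos: [0.6511, 0.0114, 0.1708]
tcp_rot: [[-0.981, 0.194, 0.004], [0.194, 0.981, -0.0], [-0.004, 0.001, -1.0]]
contact_force: [0.3, 0.2, -0.1]
opening: 0.087
gripper_force: 0.0
```

>>> jog_arm:
  commands: [0,0,25,0,87,0,0,50,0,87,0,0,72,0,87,0,0,85,0,87,0,0,92,0,87]

```text
clock: 10.62
eef_pos: [0.6474, 0.0127, 0.0747]
tcp_rot: [[-0.981, 0.193, -0.006], [0.193, 0.981, 0.001], [0.006, 0.0, -1.0]]
contact_force: [0.4, 0.0, -1.2]
opening: 0.0871
gripper_force: 0.0
```

>>> jog_arm:
  commands: [0,0,0,0,87,0,0,0,0,87,0,0,0,0,87,0,0,0,0,87,0,0,0,0,87]

```text
clock: 11.03
eef_pos: [0.6506, 0.011, 0.0789]
tcp_rot: [[-0.981, 0.194, 0.002], [0.194, 0.981, -0.0], [-0.003, 0.0, -1.0]]
contact_force: [0.0, 0.3, -0.5]
opening: 0.087
gripper_force: 0.0
```

>>> jog_arm:
  commands: [0,0,0,0,35,0,0,0,0,35,0,0,0,0,35,0,0,0,0,35,0,0,0,0,35]
  force: 15

```text
clock: 11.45
eef_pos: [0.6498, 0.011, 0.0776]
tcp_rot: [[-0.981, 0.194, 0.0], [0.194, 0.981, -0.0], [-0.0, -0.0, -1.0]]
contact_force: [-0.9, -0.3, 0.0]
opening: 0.0614
gripper_force: 0.0
```

>>> jog_arm:
  commands: [0,0,0,0,35,0,0,0,0,35,0,0,0,0,35,0,0,0,0,35,0,0,-3,0,35]

```text
clock: 11.87
eef_pos: [0.6491, 0.0112, 0.0799]
tcp_rot: [[-0.981, 0.194, -0.002], [0.194, 0.981, 0.0], [0.002, -0.0, -1.0]]
contact_force: [-0.5, 0.8, -1.2]
opening: 0.046
gripper_force: 15.0
```

>>> jog_arm:
  commands: [0,0,-10,0,35,0,0,-25,0,35,0,0,-45,0,35,0,0,-65,0,35,0,0,-77,0,35]

```text
clock: 12.28
eef_pos: [0.6508, 0.011, 0.1605]
tcp_rot: [[-0.981, 0.194, 0.004], [0.194, 0.981, -0.001], [-0.004, 0.0, -1.0]]
contact_force: [0.7, -0.4, -0.7]
opening: 0.0454
gripper_force: 15.0
```

>>> jog_arm:
  commands: [6,5,0,0,35,20,17,0,0,35,40,33,0,0,35,60,50,0,0,35,82,68,0,0,35]

```text
clock: 12.7
eef_pos: [0.5809, 0.0944, 0.1567]
tcp_rot: [[-0.981, 0.195, -0.002], [0.195, 0.981, 0.0], [0.002, -0.0, -1.0]]
contact_force: [-0.7, 0.3, -1.3]
opening: 0.0451
gripper_force: 15.0
```

>>> jog_arm:
  commands: [22,18,0,0,35,44,37,0,0,35,66,55,0,0,35,88,73,0,0,35,107,89,0,0,35]

```text
clock: 13.12
eef_pos: [0.4919, 0.203, 0.1568]
tcp_rot: [[-0.981, 0.194, -0.003], [0.194, 0.981, -0.0], [0.003, -0.001, -1.0]]
contact_force: [-0.2, -0.6, -0.6]
opening: 0.0456
gripper_force: 15.0
```

>>> jog_arm:
  commands: [16,13,0,0,35,25,21,0,0,35,31,26,10,0,35,32,27,25,0,35,32,27,40,0,35]

```text
clock: 13.53
eef_pos: [0.4681, 0.2351, 0.1173]
tcp_rot: [[-0.981, 0.193, 0.001], [0.193, 0.981, 0.0], [-0.001, 0.0, -1.0]]
contact_force: [0.4, 0.0, -1.0]
opening: 0.0453
gripper_force: 15.0
```

>>> jog_arm:
  commands: [0,0,8,0,35,0,0,10,0,35,0,0,10,0,35,0,0,10,0,35,0,0,10,0,35]

```text
clock: 13.95
eef_pos: [0.4693, 0.2344, 0.1081]
tcp_rot: [[-0.981, 0.194, 0.001], [0.194, 0.981, 0.0], [-0.001, 0.001, -1.0]]
contact_force: [-0.8, 0.0, -1.2]
opening: 0.0456
gripper_force: 15.0
```

Run:
```python
from h import *
M=model("wrist");s=r.get_state();p,d=vision.grab_frame("wrist");P=cloud(d,M);e=s['eef_pos'];print(e)
print(circ(P,e[2]+.015,e[2]+.05,e,.023), circ(P,.09,.11,(.461,.338),.034))
```

```text
[0.46927672 0.23438468 0.10813984]
(np.int64(5751), array([0.4693, 0.2344]), 0.0231, array([0.4626, 0.2357, 0.1369]), array([0.1267, 0.1383, 0.1395])) (np.int64(8143), array([0.4607, 0.3372]), 0.0227, array([0.4579, 0.3354, 0.0995]), array([0.0937, 0.1002, 0.1013]))
```

>>> jog_arm:
  commands: [0,0,7,0,35,0,0,15,0,35,0,0,23,0,35,0,0,29,0,35,0,0,33,0,35]

```text
clock: 14.42
eef_pos: [0.468, 0.2343, 0.0733]
tcp_rot: [[-0.981, 0.194, -0.002], [0.194, 0.981, -0.0], [0.002, -0.001, -1.0]]
contact_force: [-0.5, 0.1, -1.1]
opening: 0.0451
gripper_force: 15.0
```

>>> jog_arm:
  commands: [0,0,1,0,35,0,0,2,0,35,0,0,2,0,35,0,0,2,0,35,0,0,2,0,35]

```text
clock: 14.83
eef_pos: [0.469, 0.2345, 0.0727]
tcp_rot: [[-0.981, 0.194, 0.001], [0.194, 0.981, 0.0], [-0.001, 0.0, -1.0]]
contact_force: [-0.7, -0.1, -1.1]
opening: 0.0451
gripper_force: 15.0
```

>>> jog_arm:
  commands: [0,0,0,0,50,0,0,0,0,60,0,0,0,0,75,0,0,0,0,75,0,0,0,0,75]

```text
clock: 15.25
eef_pos: [0.4687, 0.2344, 0.0726]
tcp_rot: [[-0.981, 0.194, 0.0], [0.194, 0.981, 0.0], [-0.0, 0.0, -1.0]]
contact_force: [-0.2, -0.1, 0.2]
opening: 0.0683
gripper_force: 0.0
```

>>> jog_arm:
  commands: [0,0,0,0,80,0,0,-6,0,80,0,0,-20,0,80,0,0,-45,0,80,0,0,-75,0,80]

```text
clock: 15.67
eef_pos: [0.4674, 0.234, 0.1474]
tcp_rot: [[-0.981, 0.194, -0.004], [0.194, 0.981, -0.001], [0.004, -0.002, -1.0]]
contact_force: [0.4, 0.3, 0.4]
opening: 0.0797
gripper_force: 0.0
```

>>> jog_arm:
  commands: [0,0,-28,0,87,0,0,-50,0,87,0,0,-60,0,87,0,0,-60,0,87,0,0,-60,0,87]

```text
clock: 16.08
eef_pos: [0.4684, 0.2344, 0.2075]
tcp_rot: [[-0.981, 0.194, 0.0], [0.194, 0.981, 0.0], [-0.0, 0.0, -1.0]]
contact_force: [-1.0, -0.3, -0.2]
opening: 0.0869
gripper_force: 0.0
```

>>> jog_arm:
  commands: [-8,-9,0,0,87,-24,-28,0,0,87,-44,-51,0,0,87,-65,-75,0,0,87,-86,-99,0,0,87]

```text
clock: 16.5
eef_pos: [0.5335, 0.1188, 0.2055]
tcp_rot: [[-0.981, 0.193, -0.004], [0.193, 0.981, -0.0], [0.004, -0.001, -1.0]]
contact_force: [1.1, -0.3, -0.2]
opening: 0.087
gripper_force: 0.0
```

>>> jog_arm:
  commands: [-21,-24,0,4,87,-42,-48,0,11,87,-60,-69,0,18,87,-71,-81,0,25,87,-74,-85,0,32,87]

```text
clock: 16.92
eef_pos: [0.5911, 0.0189, 0.2052]
tcp_rot: [[-0.723, 0.691, -0.002], [0.691, 0.723, -0.001], [0.001, -0.002, -1.0]]
contact_force: [-0.1, 0.7, 0.1]
opening: 0.0867
gripper_force: 0.0
```

>>> jog_arm:
  commands: [0,0,0,7,87,0,0,0,14,87,0,0,0,21,87,0,0,0,28,87,0,0,0,35,87]

```text
clock: 17.33
eef_pos: [0.5889, 0.0219, 0.2051]
tcp_rot: [[-0.198, 0.98, -0.004], [0.98, 0.198, 0.0], [0.001, -0.004, -1.0]]
contact_force: [-0.5, -1.0, -0.6]
opening: 0.0867
gripper_force: 0.0
```

>>> jog_arm:
  commands: [0,0,0,7,87,0,0,0,14,87,0,0,0,20,87,0,0,0,23,87,0,0,0,23,87]

```text
clock: 17.75
eef_pos: [0.589, 0.022, 0.2053]
tcp_rot: [[0.195, 0.981, -0.004], [0.981, -0.195, 0.0], [-0.0, -0.004, -1.0]]
contact_force: [0.4, -0.2, 0.1]
opening: 0.0868
gripper_force: 0.0
```

>>> jog_arm:
  commands: [0,0,0,0,87,0,0,0,0,87,0,0,0,0,87,0,0,0,0,87,0,0,0,0,87]

```text
clock: 18.17
eef_pos: [0.5899, 0.0229, 0.2074]
tcp_rot: [[0.193, 0.981, -0.0], [0.981, -0.193, 0.0], [-0.0, -0.0, -1.0]]
contact_force: [0.4, -0.1, 0.1]
opening: 0.087
gripper_force: 0.0
```

Run:
```python
from h import *
M=model("wrist");s=r.get_state();p,d=vision.grab_frame("wrist");P=cloud(d,M);e=s['eef_pos'];print(e,s['q'])
cv2.imwrite("pics/w2.png",p[:,:,::-1]);print(circ(P,.062,.073,(.59,.0227),.033))
m=cv2.inRange(cv2.cvtColor(p,cv2.COLOR_RGB2HSV),(95,80,60),(125,255,255))
c=max(cv2.findContours(m,0,2)[0],key=cv2.contourArea);k=cv2.minEnclosingCircle(c);print(k,ray(M,k[0],.067),tgt(.59,.0227,.086,-11.2))
P=cloud(vision.grab_frame("top")[1],model("top"))
print(circ(P,.09,.11,(.461,.338),.034),circ(P,.09,.11,(.469,.2344),.034))
```

```text
[0.58985924 0.022875   0.20742565] [-8.61680439e+00  3.03209261e+01  8.95203245e+01 -1.72938053e-03
  6.01712505e+01  2.53907365e+00]
(np.int64(4191), array([0.59  , 0.0227]), 0.0331, array([0.5905, 0.0236, 0.0678]), array([0.0665, 0.0679, 0.0692]))
((316.7004089355469, 230.681884765625), 37.87485122680664) [[0.59078537 0.0248603  0.067     ]] (array([-2.000e-01,  1.000e-01,  1.216e+02]), np.float64(0.04263558563692982))
(np.int64(513), array([0.4628, 0.3383]), 0.0224, array([0.4624, 0.3366, 0.0998]), array([0.0954, 0.1002, 0.1025])) (np.int64(5), array([0.4848, 0.2504]), 0.0048, array([0.4848, 0.2504, 0.1038]), array([0.1028, 0.1042, 0.105 ]))
```

View pics/w2.png

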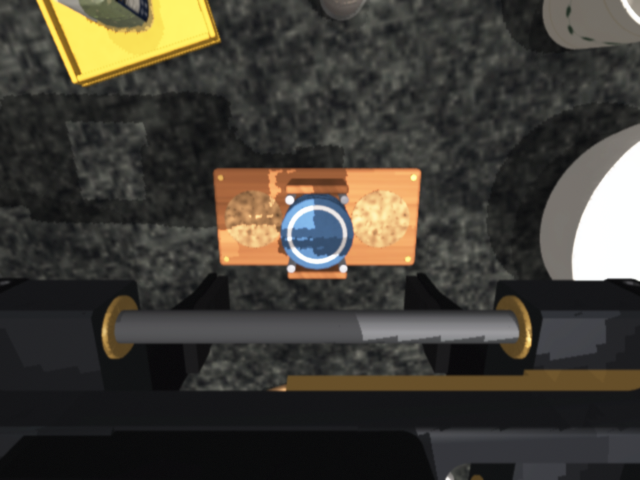

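The wrist view shows the caddy clear of jars: coaster at (317,231), pins around it, tool centred. Descending.

>>> jog_arm:
  commands: [1,0,15,0,87,1,0,38,0,87,1,0,62,0,87,1,0,85,0,87,1,0,103,0,87]

```text
clock: 18.68
eef_pos: [0.5896, 0.024, 0.1031]
tcp_rot: [[0.193, 0.981, -0.001], [0.981, -0.193, 0.0], [-0.0, -0.001, -1.0]]
contact_force: [0.3, 0.5, 0.3]
opening: 0.0871
gripper_force: 0.0
```

>>> jog_arm:
  commands: [0,0,8,0,87,0,0,14,0,87,0,0,18,0,87,0,0,20,0,87,0,0,20,0,87]

```text
clock: 19.1
eef_pos: [0.5906, 0.0238, 0.085]
tcp_rot: [[0.194, 0.981, 0.001], [0.981, -0.194, -0.0], [0.0, 0.001, -1.0]]
contact_force: [0.2, -0.0, 0.9]
opening: 0.0871
gripper_force: 0.0
```

>>> jog_arm:
  commands: [0,0,0,0,75,0,0,0,0,75,0,0,0,0,75,0,0,0,0,75,0,0,0,0,75]

```text
clock: 19.52
eef_pos: [0.5903, 0.0239, 0.0849]
tcp_rot: [[0.194, 0.981, 0.001], [0.981, -0.194, -0.0], [0.0, 0.001, -1.0]]
contact_force: [0.8, 0.2, 0.3]
opening: 0.0756
gripper_force: 0.0
```

>>> jog_arm:
  commands: [0,0,1,0,66,0,0,1,0,63,0,0,1,0,50,0,0,1,0,50,0,0,1,0,50]
  force: 12

```text
clock: 19.93
eef_pos: [0.5901, 0.0239, 0.0835]
tcp_rot: [[0.194, 0.981, -0.0], [0.981, -0.194, 0.0], [-0.0, -0.0, -1.0]]
contact_force: [-0.4, -0.7, 0.9]
opening: 0.0593
gripper_force: 12.0
```

>>> jog_arm:
  commands: [0,0,0,0,50,0,0,0,0,50,0,0,-2,0,50,0,0,-5,0,50,0,0,-10,0,50]

```text
clock: 20.35
eef_pos: [0.5897, 0.0239, 0.0934]
tcp_rot: [[0.194, 0.981, -0.001], [0.981, -0.194, 0.0], [-0.0, -0.001, -1.0]]
contact_force: [-0.5, 0.2, -1.2]
opening: 0.0597
gripper_force: 12.0
```

>>> jog_arm:
  commands: [0,0,-8,0,50,0,0,-18,0,50,0,0,-33,0,50,0,0,-48,0,50,0,0,-58,0,50]

```text
clock: 20.77
eef_pos: [0.5909, 0.0238, 0.1539]
tcp_rot: [[0.194, 0.981, 0.003], [0.981, -0.194, -0.0], [0.0, 0.003, -1.0]]
contact_force: [0.6, -0.6, -0.3]
opening: 0.0594
gripper_force: 12.0
```

>>> jog_arm:
  commands: [0,0,-2,0,50,0,0,-2,0,50,0,0,-2,0,50,0,0,-2,0,50,0,0,-2,0,50]

```text
clock: 21.18
eef_pos: [0.5895, 0.0239, 0.1527]
tcp_rot: [[0.194, 0.981, -0.002], [0.981, -0.194, 0.0], [-0.0, -0.002, -1.0]]
contact_force: [-0.1, -0.3, -0.4]
opening: 0.0593
gripper_force: 12.0
```

Run:
```python
from h import *
M=model("wrist");s=r.get_state();p,d=vision.grab_frame("wrist");e=s['eef_pos'];print(e,s['q'][0],s['q'][5],s['opening'])
P=cloud(d,M);print(circ(P,e[2]-.03,e[2]+.02,e,.029))
cv2.imwrite("pics/w3.png",p[150:420,150:500,::-1]);print(tgt(.468,-.2625,None))
```

```text
[0.58947431 0.02392923 0.15265901] -8.519683133438626 2.6631768204645407 0.059325970234432195
(np.int64(7784), array([0.5895, 0.0239]), 0.0291, array([0.591 , 0.0317, 0.137 ]), array([0.1355, 0.1371, 0.1382]))
(array([-3.046e+02, -6.370e+01,  1.000e-01]), None)
```

View pics/w3.png

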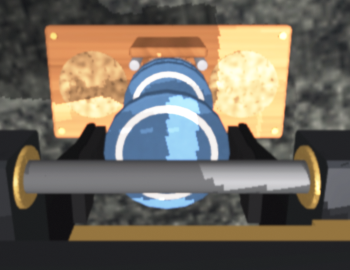

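The crop shows one blue coaster held level at about (162,140) with the next one risen behind it at (168,80). Carrying to the board.

>>> jog_arm:
  commands: [-6,-1,0,0,50,-22,-5,0,0,50,-46,-10,0,0,50,-74,-15,0,0,50,-103,-22,0,0,50]

```text
clock: 21.65
eef_pos: [0.5482, -0.0738, 0.1532]
tcp_rot: [[0.192, 0.981, 0.0], [0.981, -0.192, -0.0], [-0.0, 0.0, -1.0]]
contact_force: [0.6, -0.4, -1.0]
opening: 0.0597
gripper_force: 12.0
```

>>> jog_arm:
  commands: [-29,-6,0,0,50,-58,-12,0,0,50,-87,-18,0,0,50,-116,-24,0,0,50,-144,-30,0,0,50]

```text
clock: 22.07
eef_pos: [0.4901, -0.21, 0.1533]
tcp_rot: [[0.194, 0.981, -0.0], [0.981, -0.194, 0.0], [-0.0, -0.0, -1.0]]
contact_force: [0.5, -0.4, -0.8]
opening: 0.0596
gripper_force: 12.0
```

>>> jog_arm:
  commands: [-24,-5,0,0,50,-42,-9,0,0,50,-53,-11,0,0,50,-58,-12,0,0,50,-58,-12,0,0,50]

```text
clock: 22.48
eef_pos: [0.4679, -0.2638, 0.1534]
tcp_rot: [[0.195, 0.981, -0.0], [0.981, -0.195, 0.0], [0.0, -0.0, -1.0]]
contact_force: [0.4, 0.0, -0.4]
opening: 0.0597
gripper_force: 12.0
```

>>> jog_arm:
  commands: [0,0,10,0,50,0,0,30,0,50,0,0,50,0,50,0,0,65,0,50,0,0,70,0,50]

```text
clock: 22.9
eef_pos: [0.4672, -0.2604, 0.0809]
tcp_rot: [[0.192, 0.981, -0.004], [0.981, -0.192, 0.004], [0.003, -0.005, -1.0]]
contact_force: [-1.2, 0.8, -0.7]
opening: 0.0595
gripper_force: 12.0
```

>>> jog_arm:
  commands: [0,0,0,0,50,0,0,0,0,50,0,0,0,0,50,0,0,0,0,50,0,0,0,0,50]

```text
clock: 23.32
eef_pos: [0.4687, -0.2632, 0.0844]
tcp_rot: [[0.194, 0.981, 0.001], [0.981, -0.194, -0.001], [-0.001, 0.002, -1.0]]
contact_force: [0.6, -0.4, -1.3]
opening: 0.0596
gripper_force: 12.0
```

Run:
```python
from h import *
M=model("wrist");s=r.get_state();p,d=vision.grab_frame("wrist");e=s['eef_pos'];print(e)
P=cloud(d,M);print(circ(P,e[2]-.03,e[2]+.0,e,.029),tgt(.468,-.2625,.042))
cv2.imwrite("pics/w4.png",p[:,:,::-1])
```

```text
[ 0.46868812 -0.2632166   0.08442252]
(np.int64(7804), array([ 0.4688, -0.2633]), 0.029, array([ 0.4702, -0.2555,  0.0687]), array([0.0673, 0.0689, 0.07  ])) (array([ 0.6, -0.8, 42.3]), None)
```

View pics/w4.png

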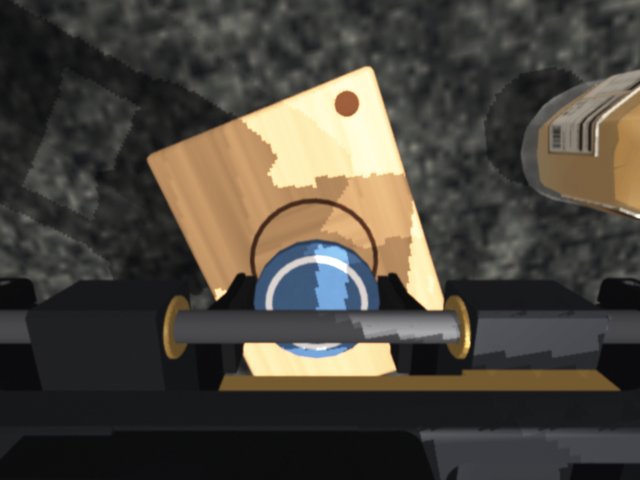

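The coaster is above the ring, which is centred near (314,262), held level. Lowering it.

>>> jog_arm:
  commands: [0,0,10,0,50,0,0,20,0,50,0,0,29,0,50,0,0,35,0,50,0,0,38,0,50]

```text
clock: 23.78
eef_pos: [0.4674, -0.2624, 0.0439]
tcp_rot: [[0.194, 0.981, -0.002], [0.981, -0.194, 0.002], [0.001, -0.002, -1.0]]
contact_force: [0.9, 0.9, -0.9]
opening: 0.0592
gripper_force: 12.0
```

>>> jog_arm:
  commands: [0,0,1,0,50,0,0,2,0,50,0,0,3,0,50,0,0,4,0,50,0,0,4,0,50]

```text
clock: 24.2
eef_pos: [0.4683, -0.263, 0.0417]
tcp_rot: [[0.194, 0.981, 0.0], [0.981, -0.194, -0.0], [-0.0, 0.0, -1.0]]
contact_force: [0.4, -0.7, -1.3]
opening: 0.0593
gripper_force: 12.0
```

>>> jog_arm:
  commands: [0,0,0,0,50,0,0,0,0,64,0,0,0,0,75,0,0,0,0,80,0,0,0,0,80]

```text
clock: 24.62
eef_pos: [0.4683, -0.263, 0.0417]
tcp_rot: [[0.194, 0.981, 0.0], [0.981, -0.194, -0.0], [-0.0, 0.0, -1.0]]
contact_force: [0.3, -1.3, 0.2]
opening: 0.0758
gripper_force: 0.0
```

>>> jog_arm:
  commands: [0,0,0,0,80,0,0,-10,0,80,0,0,-30,0,80,0,0,-60,0,80,0,0,-95,0,80]

```text
clock: 25.03
eef_pos: [0.4671, -0.2621, 0.1368]
tcp_rot: [[0.194, 0.981, -0.003], [0.981, -0.194, 0.003], [0.002, -0.003, -1.0]]
contact_force: [0.6, -0.7, 0.4]
opening: 0.08
gripper_force: 0.0
```

>>> jog_arm:
  commands: [0,0,-30,0,87,0,0,-50,0,87,0,0,-60,0,87,0,0,-60,0,87,0,0,-60,0,87]

```text
clock: 25.45
eef_pos: [0.468, -0.2627, 0.1967]
tcp_rot: [[0.194, 0.981, 0.0], [0.981, -0.194, -0.0], [-0.0, 0.0, -1.0]]
contact_force: [-0.2, -0.4, 0.3]
opening: 0.0869
gripper_force: 0.0
```

Run:
```python
from h import *
M=model("wrist");s=r.get_state();p,d=vision.grab_frame("wrist");e=s['eef_pos'];print(e)
P=cloud(d,M);print(circ(P,.02,.035,(.468,-.2625),.035))
cv2.imwrite("pics/w5.png",p[:,:,::-1])
```

```text
[ 0.46796582 -0.26274386  0.19666255]
(np.int64(3399), array([ 0.4685, -0.2645]), 0.03, array([ 0.4687, -0.2634,  0.0259]), array([0.0246, 0.0259, 0.0272]))
```

View pics/w5.png

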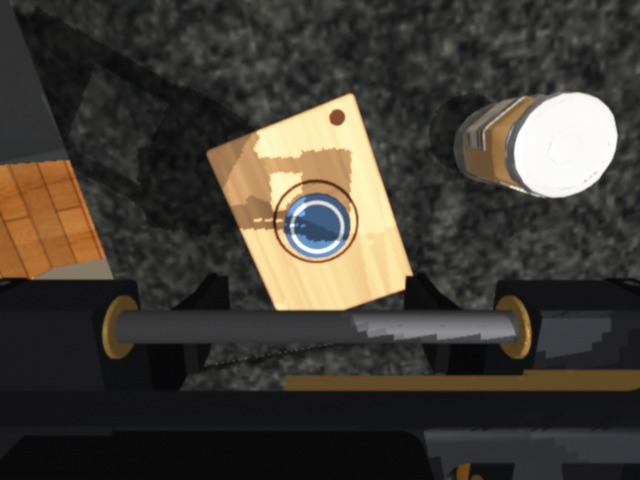

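The coaster lies flat in the ring, at (317,227) with the ring centred at (316,221). Now the shaker.

>>> jog_arm:
  commands: [12,2,0,0,87,36,6,0,0,87,70,12,0,0,87,106,18,0,0,87,142,24,0,0,87]

```text
clock: 25.92
eef_pos: [0.5187, -0.126, 0.1947]
tcp_rot: [[0.195, 0.981, -0.004], [0.981, -0.195, 0.002], [0.001, -0.004, -1.0]]
contact_force: [0.4, -0.4, -0.1]
opening: 0.0867
gripper_force: 0.0
```

>>> jog_arm:
  commands: [36,6,0,0,87,72,12,0,0,87,108,18,0,0,87,144,24,0,0,87,180,31,0,0,87]

```text
clock: 26.33
eef_pos: [0.5835, 0.0452, 0.1945]
tcp_rot: [[0.194, 0.981, -0.005], [0.981, -0.194, 0.001], [-0.0, -0.005, -1.0]]
contact_force: [1.1, 0.1, 0.3]
opening: 0.0868
gripper_force: 0.0
```

>>> jog_arm:
  commands: [36,6,0,0,87,72,12,0,0,87,108,19,0,0,87,136,24,0,0,87,157,27,0,0,87]

```text
clock: 26.75
eef_pos: [0.6408, 0.1949, 0.1941]
tcp_rot: [[0.192, 0.981, -0.003], [0.981, -0.192, 0.001], [-0.0, -0.003, -1.0]]
contact_force: [0.3, -0.1, -0.7]
opening: 0.0869
gripper_force: 0.0
```

>>> jog_arm:
  commands: [12,2,0,0,87,18,3,0,0,87,18,3,0,0,87,18,3,0,0,87,18,3,0,0,87]

```text
clock: 27.17
eef_pos: [0.6474, 0.2068, 0.1961]
tcp_rot: [[0.195, 0.981, -0.001], [0.981, -0.195, -0.001], [-0.001, -0.001, -1.0]]
contact_force: [-1.3, -1.0, -0.1]
opening: 0.0869
gripper_force: 0.0
```

>>> jog_arm:
  commands: [0,0,0,0,87,0,0,0,0,87,0,0,0,0,87,0,0,0,0,87,0,0,0,0,87]

```text
clock: 27.58
eef_pos: [0.648, 0.2078, 0.1967]
tcp_rot: [[0.194, 0.981, 0.0], [0.981, -0.194, 0.0], [0.0, 0.0, -1.0]]
contact_force: [-0.6, -0.0, 0.0]
opening: 0.0868
gripper_force: 0.0
```

Run:
```python
from h import *
M=model("wrist");s=r.get_state();p,d=vision.grab_frame("wrist");e=s['eef_pos'];print(e,s['tcp_rot'][0][:2])
P=cloud(d,M)
for a,b in((.03,.05),(.05,.064),(.068,.078),(.078,.095)): print(circ(P,a,b,(.648,.208),.04))
cv2.imwrite("pics/w6.png",p[:,:,::-1])
```

```text
[0.64796748 0.20779797 0.19671236] [0.19440422 0.9809215 ]
(np.int64(408), array([0.6491, 0.2084]), 0.0216, array([0.6507, 0.221 , 0.0405]), array([0.0316, 0.0406, 0.0493]))
(np.int64(228), array([0.6493, 0.2103]), 0.0182, array([0.6508, 0.2205, 0.0558]), array([0.0507, 0.0559, 0.0611]))
(np.int64(143), array([0.649 , 0.2087]), 0.0173, array([0.6508, 0.22  , 0.0754]), array([0.0694, 0.0766, 0.0779]))
(np.int64(1486), array([0.649 , 0.2087]), 0.017, array([0.6494, 0.2105, 0.085 ]), array([0.0789, 0.086 , 0.0887]))
```

View pics/w6.png

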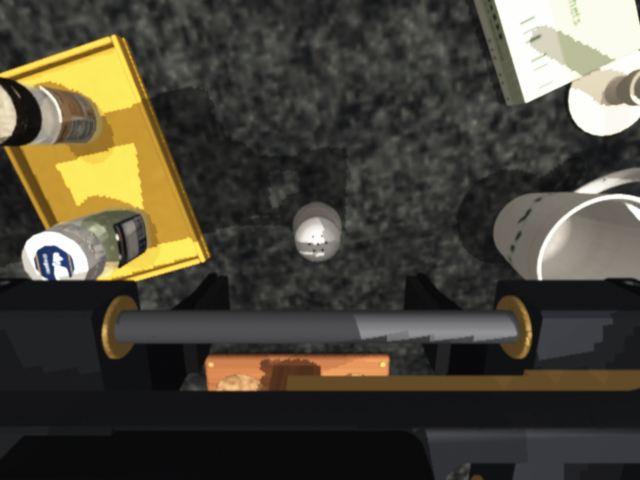

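The shaker is at (318,235), upright and under the jaws, and the mug clears the gripper body by about 15 mm. Descending.

>>> jog_arm:
  commands: [1,1,15,0,87,1,1,40,0,87,1,1,68,0,87,1,1,93,0,87,1,1,112,0,87]

```text
clock: 28.05
eef_pos: [0.6481, 0.2088, 0.0824]
tcp_rot: [[0.194, 0.981, -0.002], [0.981, -0.194, -0.0], [-0.001, -0.002, -1.0]]
contact_force: [0.3, -0.2, -0.4]
opening: 0.0873
gripper_force: 0.0
```

>>> jog_arm:
  commands: [0,0,10,0,87,0,0,18,0,80,0,0,25,0,70,0,0,29,0,65,0,0,29,0,60]

```text
clock: 28.47
eef_pos: [0.6492, 0.209, 0.0555]
tcp_rot: [[0.194, 0.981, 0.0], [0.981, -0.194, 0.0], [0.0, 0.0, -1.0]]
contact_force: [0.1, -1.4, 0.5]
opening: 0.0681
gripper_force: 0.0
```

>>> jog_arm:
  commands: [0,0,0,0,55,0,0,0,0,51,0,0,0,0,48,0,0,0,0,45,0,0,0,0,35]
  force: 12

```text
clock: 28.88
eef_pos: [0.6494, 0.209, 0.0561]
tcp_rot: [[0.194, 0.981, 0.001], [0.981, -0.194, 0.0], [0.0, 0.001, -1.0]]
contact_force: [0.8, 0.5, 0.2]
opening: 0.0441
gripper_force: 0.0
```

>>> jog_arm:
  commands: [0,0,0,0,35,0,0,0,0,35,0,0,0,0,35,0,0,0,0,35,0,0,0,0,35]

```text
clock: 29.3
eef_pos: [0.649, 0.209, 0.0559]
tcp_rot: [[0.194, 0.981, -0.0], [0.981, -0.194, 0.0], [0.0, -0.0, -1.0]]
contact_force: [-2.5, 0.6, 4.2]
opening: 0.0405
gripper_force: 12.2
```

>>> jog_arm:
  commands: [0,0,-4,0,35,0,0,-15,0,35,0,0,-35,0,35,0,0,-60,0,35,0,0,-80,0,35]

```text
clock: 29.72
eef_pos: [0.6496, 0.2088, 0.137]
tcp_rot: [[0.194, 0.981, 0.001], [0.981, -0.194, -0.0], [0.0, 0.001, -1.0]]
contact_force: [0.2, 0.1, -1.7]
opening: 0.0406
gripper_force: 11.8
```

>>> jog_arm:
  commands: [0,0,-12,0,35,0,0,-18,0,35,0,0,-18,0,35,0,0,-18,0,35,0,0,-18,0,35]

```text
clock: 30.13
eef_pos: [0.6481, 0.2087, 0.152]
tcp_rot: [[0.194, 0.981, -0.003], [0.981, -0.194, -0.0], [-0.001, -0.003, -1.0]]
contact_force: [1.1, -0.4, -2.0]
opening: 0.0408
gripper_force: 11.8
```

Run:
```python
from h import *
M=model("wrist");s=r.get_state();p,d=vision.grab_frame("wrist");e=s['eef_pos'];print(e)
P=cloud(d,M);print(circ(P,e[2]+.022,e[2]+.05,e,.03),circ(P,e[2]-.05,e[2]+.05,e,.03),tgt(.4684,-.2633,None))
```

```text
[0.64807966 0.20873397 0.15202197]
(np.int64(4905), array([0.6486, 0.2112]), 0.0289, array([0.6487, 0.2101, 0.1832]), array([0.1751, 0.1832, 0.197 ])) (np.int64(11158), array([0.6487, 0.2116]), 0.0292, array([0.6496, 0.2159, 0.1626]), array([0.1267, 0.1667, 0.1922])) (array([-497.9,  -84.7,    0.8]), None)
```

Run:
```python
from h import *
p,d=vision.grab_frame("wrist");P=cloud(d,model("wrist"));e=r.get_state()['eef_pos']
q=vision.grab_frame("scene")[0]
a=p[130:370,180:460,::-1];b=cv2.resize(q[100:260,190:370,::-1],(480,426))
o=np.zeros((426,770,3),np.uint8);o[:240,:280]=a;o[:,290:]=b;cv2.imwrite("pics/m.png",o)
m=(P[...,2]>e[2]+.012)&(np.hypot(P[...,0]-e[0],P[...,1]-e[1])<.016);Q=P[m];print(np.percentile(Q[:,2],[2,20,50,80,95,99]).round(4),e)
for k in np.percentile(Q[:,2],[50]): pass
```

```text
[0.1742 0.181  0.1832 0.1842 0.1848 0.1852] [0.64820847 0.20873916 0.15191917]
```

View pics/m.png

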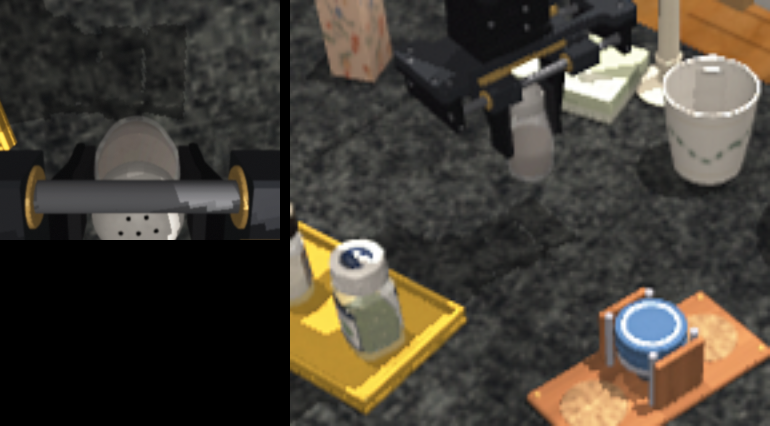

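The shaker hangs straight in the jaws, gripped at its waist. Carrying it to the coaster.

>>> jog_arm:
  commands: [-6,-1,0,0,35,-24,-4,0,0,35,-50,-9,0,0,35,-80,-14,0,0,35,-110,-19,0,0,35]

```text
clock: 30.7
eef_pos: [0.6083, 0.1038, 0.1531]
tcp_rot: [[0.193, 0.981, -0.001], [0.981, -0.193, -0.0], [-0.0, -0.001, -1.0]]
contact_force: [-0.1, -0.7, -1.1]
opening: 0.0406
gripper_force: 11.8
```

>>> jog_arm:
  commands: [-30,-5,0,0,35,-60,-10,0,0,35,-90,-15,0,0,35,-120,-21,0,0,35,-150,-26,0,0,35]

```text
clock: 31.12
eef_pos: [0.5534, -0.0389, 0.1534]
tcp_rot: [[0.194, 0.981, -0.001], [0.981, -0.194, -0.0], [-0.0, -0.001, -1.0]]
contact_force: [-0.1, 0.6, -1.5]
opening: 0.0407
gripper_force: 11.8
```

>>> jog_arm:
  commands: [-30,-5,0,0,35,-60,-10,0,0,35,-90,-15,0,0,35,-120,-21,0,0,35,-148,-25,0,0,35]

```text
clock: 31.53
eef_pos: [0.5, -0.1793, 0.1534]
tcp_rot: [[0.194, 0.981, -0.001], [0.981, -0.194, 0.0], [-0.0, -0.001, -1.0]]
contact_force: [-0.1, -0.4, -2.1]
opening: 0.0408
gripper_force: 11.8
```

>>> jog_arm:
  commands: [-26,-5,0,0,35,-50,-8,0,0,35,-70,-12,0,0,35,-82,-14,0,0,35,-90,-15,0,0,35]

```text
clock: 31.95
eef_pos: [0.4684, -0.2646, 0.1534]
tcp_rot: [[0.196, 0.981, -0.0], [0.981, -0.196, -0.0], [-0.0, -0.0, -1.0]]
contact_force: [0.3, 0.0, -1.7]
opening: 0.0403
gripper_force: 11.8
```

>>> jog_arm:
  commands: [0,0,10,0,35,0,0,25,0,35,0,0,40,0,35,0,0,50,0,35,0,0,50,0,35]

```text
clock: 32.37
eef_pos: [0.4681, -0.2609, 0.101]
tcp_rot: [[0.193, 0.981, -0.004], [0.981, -0.193, 0.004], [0.003, -0.005, -1.0]]
contact_force: [-0.6, 0.4, -2.6]
opening: 0.041
gripper_force: 11.8
```

>>> jog_arm:
  commands: [0,0,0,0,35,0,0,0,0,35,0,0,0,0,35,0,0,0,0,35,0,0,0,0,35]

```text
clock: 32.78
eef_pos: [0.4695, -0.2633, 0.1042]
tcp_rot: [[0.194, 0.981, 0.001], [0.981, -0.194, -0.001], [-0.001, 0.001, -1.0]]
contact_force: [-0.5, 0.3, -1.2]
opening: 0.0404
gripper_force: 11.8
```

Run:
```python
from h import *
M=model("wrist");s=r.get_state();p,d=vision.grab_frame("wrist");e=s['eef_pos'];P=cloud(d,M)
m=(P[...,2]>e[2]+.012)&(np.hypot(P[...,0]-e[0],P[...,1]-e[1])<.016);Q=P[m];print(np.percentile(Q[:,2],[50,95,99]).round(4),e,tgt(.4684,-.2633,.083))
```

```text
[0.1356 0.1372 0.1377] [ 0.46952443 -0.26332089  0.10420119] (array([-0.2, -1. , 21.1]), None)
```

>>> jog_arm:
  commands: [0,-1,5,0,35,0,-1,10,0,35,0,-1,15,0,35,0,-1,18,0,35,0,-1,20,0,35]

```text
clock: 33.25
eef_pos: [0.4678, -0.2627, 0.0827]
tcp_rot: [[0.194, 0.981, -0.001], [0.981, -0.194, 0.001], [0.001, -0.001, -1.0]]
contact_force: [0.5, 0.1, -0.7]
opening: 0.0405
gripper_force: 11.8
```

>>> jog_arm:
  commands: [0,0,1,0,35,0,0,1,0,35,0,0,1,0,35,0,0,1,0,35,0,0,1,0,35]

```text
clock: 33.67
eef_pos: [0.4683, -0.263, 0.0827]
tcp_rot: [[0.194, 0.981, 0.0], [0.981, -0.194, -0.0], [-0.0, 0.0, -1.0]]
contact_force: [0.0, 0.2, -1.1]
opening: 0.0404
gripper_force: 11.8
```

Lower 1 mm more, release and retreat.

>>> jog_arm:
  commands: [0,0,1,0,35,0,0,1,0,35,0,0,1,0,35,0,0,1,0,41,0,0,1,0,42]

```text
clock: 34.08
eef_pos: [0.4684, -0.2631, 0.0819]
tcp_rot: [[0.194, 0.981, 0.001], [0.981, -0.194, -0.001], [-0.0, 0.001, -1.0]]
contact_force: [-0.4, 1.0, 2.3]
opening: 0.0415
gripper_force: 1.3
```

>>> jog_arm:
  commands: [0,0,0,0,46,0,0,0,0,54,0,0,0,0,64,0,0,0,0,75,0,0,0,0,80]

```text
clock: 34.5
eef_pos: [0.4681, -0.2628, 0.0814]
tcp_rot: [[0.194, 0.981, -0.0], [0.981, -0.194, 0.0], [0.0, -0.0, -1.0]]
contact_force: [0.4, 0.8, 0.0]
opening: 0.0651
gripper_force: 0.0
```

>>> jog_arm:
  commands: [0,0,0,0,87,0,0,-6,0,87,0,0,-20,0,87,0,0,-45,0,87,0,0,-75,0,87]

```text
clock: 34.92
eef_pos: [0.4671, -0.2621, 0.1563]
tcp_rot: [[0.194, 0.981, -0.003], [0.981, -0.194, 0.003], [0.002, -0.004, -1.0]]
contact_force: [-0.1, -0.4, 0.5]
opening: 0.086
gripper_force: 0.0
```

>>> jog_arm:
  commands: [0,0,-28,0,87,0,0,-46,0,87,0,0,-55,0,87,0,0,-55,0,87,0,0,-55,0,87]

```text
clock: 35.33
eef_pos: [0.4679, -0.2627, 0.2115]
tcp_rot: [[0.194, 0.981, -0.0], [0.981, -0.194, -0.0], [-0.0, -0.0, -1.0]]
contact_force: [-0.5, 0.6, -0.4]
opening: 0.0872
gripper_force: 0.0
```

Run:
```python
from h import *
M=model("wrist");s=r.get_state();p,d=vision.grab_frame("wrist");e=s['eef_pos'];P=cloud(d,M);print(e)
for a,b in((.02,.032),(.095,.103),(.103,.125)): print(circ(P,a,b,(.468,-.263),.035))
cv2.imwrite("pics/w7.png",p[:,:,::-1]);t=vision.grab_frame("top")[1];P=cloud(t,model("top"))
print(circ(P,.09,.11,(.461,.338),.034),circ(P,.09,.11,(.469,.2344),.034)); print(tgt(.469,.2344,None,78.8))
```

```text
[ 0.46793145 -0.26272154  0.21148293]
(np.int64(1210), array([ 0.4684, -0.2644]), 0.03, array([ 0.4704, -0.2512,  0.0256]), array([0.0241, 0.0257, 0.027 ]))
(np.int64(97), array([ 0.4692, -0.2638]), 0.0174, array([ 0.4711, -0.2501,  0.1001]), array([0.0955, 0.101 , 0.1029]))
(np.int64(1664), array([ 0.4692, -0.2636]), 0.0172, array([ 0.4696, -0.2614,  0.1108]), array([0.1044, 0.1119, 0.1149]))
(np.int64(516), array([0.4622, 0.3377]), 0.0221, array([0.4623, 0.3364, 0.0999]), array([0.0949, 0.1003, 0.1027])) (np.int64(583), array([0.4704, 0.2344]), 0.0235, array([0.4702, 0.2332, 0.1018]), array([0.0956, 0.1024, 0.1047]))
(array([487.5, -94.7,   1. ]), np.float64(-89.98280292150693))
```

View pics/w7.png

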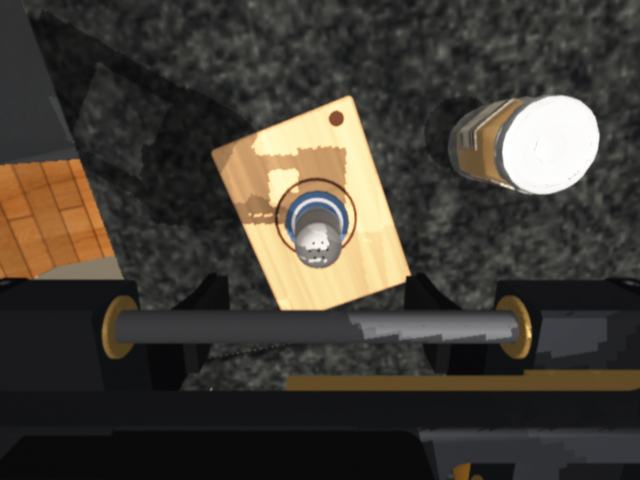

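The shaker stands centred on the coaster, head at (318,243), base inside the white ring. Next, bring the white jar back.

>>> jog_arm:
  commands: [12,-2,0,0,87,38,-7,0,0,87,72,-14,0,0,87,108,-21,0,0,87,144,-28,0,0,87]

```text
clock: 35.85
eef_pos: [0.4674, -0.114, 0.2103]
tcp_rot: [[0.195, 0.981, -0.003], [0.981, -0.195, 0.002], [0.001, -0.003, -1.0]]
contact_force: [1.1, 0.4, 1.0]
opening: 0.0871
gripper_force: 0.0
```

>>> jog_arm:
  commands: [36,-7,0,0,87,72,-14,0,0,87,108,-21,0,0,87,144,-28,0,0,87,180,-35,0,0,87]

```text
clock: 36.27
eef_pos: [0.4676, 0.0696, 0.2105]
tcp_rot: [[0.194, 0.981, -0.003], [0.981, -0.194, 0.001], [-0.0, -0.003, -1.0]]
contact_force: [0.1, -0.6, -0.3]
opening: 0.0871
gripper_force: 0.0
```

>>> jog_arm:
  commands: [36,-7,0,0,87,72,-14,0,0,87,105,-20,0,0,87,133,-26,0,-3,87,151,-30,0,-9,87]

```text
clock: 36.68
eef_pos: [0.4672, 0.2243, 0.2103]
tcp_rot: [[0.032, 0.999, -0.003], [0.999, -0.032, 0.0], [0.0, -0.003, -1.0]]
contact_force: [0.1, -0.7, 0.1]
opening: 0.0871
gripper_force: 0.0
```

>>> jog_arm:
  commands: [8,1,0,-7,87,12,0,0,-14,87,12,0,0,-21,87,12,0,0,-28,87,12,0,0,-35,87]

```text
clock: 37.1
eef_pos: [0.4679, 0.2337, 0.2101]
tcp_rot: [[-0.548, 0.837, -0.003], [0.837, 0.548, -0.001], [0.001, -0.003, -1.0]]
contact_force: [0.4, -0.7, 0.1]
opening: 0.0872
gripper_force: 0.0
```

>>> jog_arm:
  commands: [0,0,0,-7,87,0,0,0,-14,87,0,0,0,-21,87,0,0,0,-28,87,0,0,0,-35,87]

```text
clock: 37.52
eef_pos: [0.4679, 0.2334, 0.2102]
tcp_rot: [[-0.928, 0.372, -0.003], [0.372, 0.928, -0.001], [0.003, -0.002, -1.0]]
contact_force: [0.1, -0.0, 0.4]
opening: 0.087
gripper_force: 0.0
```

>>> jog_arm:
  commands: [0,0,0,-6,87,0,0,0,-10,87,0,0,0,-11,87,0,0,0,-11,87,0,0,0,-11,87]

```text
clock: 37.93
eef_pos: [0.4688, 0.2333, 0.2109]
tcp_rot: [[-0.981, 0.195, -0.002], [0.195, 0.981, -0.0], [0.002, -0.001, -1.0]]
contact_force: [-0.0, 0.2, -0.6]
opening: 0.0869
gripper_force: 0.0
```

>>> jog_arm:
  commands: [0,0,0,0,87,0,0,0,0,87,0,0,0,0,87,0,0,0,0,87,0,0,0,0,87]

```text
clock: 38.35
eef_pos: [0.4695, 0.2331, 0.2116]
tcp_rot: [[-0.981, 0.194, 0.0], [0.194, 0.981, 0.0], [-0.0, 0.0, -1.0]]
contact_force: [0.2, -0.7, 0.4]
opening: 0.0871
gripper_force: 0.0
```

Run:
```python
from h import *
print(r.get_state()['eef_pos'],tgt(.4693,.2344,.0727,78.8))
```

```text
[0.46953259 0.2330615  0.21160255] (array([  0.5,   1.3, 138.9]), np.float64(0.004055469464304906))
```

>>> jog_arm:
  commands: [1,1,15,0,87,1,1,40,0,87,1,1,68,0,87,1,1,93,0,87,1,1,112,0,87]

```text
clock: 38.77
eef_pos: [0.4682, 0.2341, 0.0979]
tcp_rot: [[-0.981, 0.194, -0.001], [0.194, 0.981, -0.0], [0.001, -0.001, -1.0]]
contact_force: [-0.7, 0.2, -0.2]
opening: 0.0868
gripper_force: 0.0
```

>>> jog_arm:
  commands: [0,0,10,0,87,0,0,19,0,80,0,0,25,0,72,0,0,27,0,66,0,0,27,0,60]

```text
clock: 39.18
eef_pos: [0.469, 0.2343, 0.0727]
tcp_rot: [[-0.981, 0.194, 0.001], [0.194, 0.981, 0.0], [-0.0, 0.0, -1.0]]
contact_force: [0.2, 0.7, -0.2]
opening: 0.068
gripper_force: 0.0
```

>>> jog_arm:
  commands: [0,0,0,0,56,0,0,0,0,53,0,0,0,0,50,0,0,0,0,48,0,0,0,0,35]
  force: 15

```text
clock: 39.6
eef_pos: [0.4689, 0.2343, 0.073]
tcp_rot: [[-0.981, 0.194, 0.001], [0.194, 0.981, 0.0], [-0.001, 0.0, -1.0]]
contact_force: [0.0, 0.8, 0.5]
opening: 0.0468
gripper_force: 0.0
```

>>> jog_arm:
  commands: [0,0,0,0,35,0,0,0,0,35,0,0,0,0,35,0,0,0,0,35,0,0,0,0,35]

```text
clock: 40.02
eef_pos: [0.4689, 0.2344, 0.0728]
tcp_rot: [[-0.981, 0.194, 0.001], [0.194, 0.981, 0.0], [-0.001, 0.0, -1.0]]
contact_force: [-0.4, 0.3, 4.6]
opening: 0.0453
gripper_force: 15.0
```

>>> jog_arm:
  commands: [0,0,-4,0,35,0,0,-15,0,35,0,0,-35,0,35,0,0,-60,0,35,0,0,-85,0,35]

```text
clock: 40.43
eef_pos: [0.4679, 0.234, 0.1584]
tcp_rot: [[-0.981, 0.194, -0.002], [0.194, 0.981, -0.001], [0.002, -0.001, -1.0]]
contact_force: [-0.1, -0.0, -1.1]
opening: 0.0452
gripper_force: 15.0
```

>>> jog_arm:
  commands: [0,0,-15,0,35,0,0,-20,0,35,0,0,-20,0,35,0,0,-20,0,35,0,0,-20,0,35]

```text
clock: 40.85
eef_pos: [0.4678, 0.234, 0.1765]
tcp_rot: [[-0.981, 0.194, -0.003], [0.194, 0.981, -0.001], [0.002, -0.001, -1.0]]
contact_force: [-0.4, -0.2, -0.9]
opening: 0.046
gripper_force: 15.0
```

Run:
```python
from h import *
M=model("wrist");s=r.get_state();p,d=vision.grab_frame("wrist");P=cloud(d,M);e=s['eef_pos'];print(e)
print(circ(P,e[2]+.015,e[2]+.05,e,.023),tgt(.6497,.0112,None))
```

```text
[0.46775821 0.23397095 0.17651261]
(np.int64(5897), array([0.4677, 0.2339]), 0.023, array([0.4611, 0.2352, 0.2047]), array([0.1944, 0.2062, 0.2074])) (array([-221.7, -183.3,   -0.4]), None)
```

>>> jog_arm:
  commands: [-6,-5,0,0,35,-20,-17,0,0,35,-40,-33,0,0,35,-60,-50,0,0,35,-82,-68,0,0,35]

```text
clock: 41.32
eef_pos: [0.5361, 0.1506, 0.1766]
tcp_rot: [[-0.981, 0.193, -0.002], [0.193, 0.981, -0.0], [0.002, -0.001, -1.0]]
contact_force: [0.6, 0.7, -1.3]
opening: 0.0458
gripper_force: 15.0
```

>>> jog_arm:
  commands: [-22,-18,0,0,35,-44,-37,0,0,35,-66,-55,0,0,35,-88,-73,0,0,35,-107,-89,0,0,35]

```text
clock: 41.73
eef_pos: [0.6247, 0.0413, 0.1764]
tcp_rot: [[-0.981, 0.195, -0.001], [0.195, 0.981, -0.0], [0.001, -0.001, -1.0]]
contact_force: [-0.1, 1.1, -1.3]
opening: 0.0455
gripper_force: 15.0
```

>>> jog_arm:
  commands: [-16,-13,0,0,35,-25,-21,0,0,35,-31,-26,10,0,35,-32,-27,25,0,35,-32,-27,45,0,35]

```text
clock: 42.15
eef_pos: [0.6504, 0.0105, 0.1322]
tcp_rot: [[-0.981, 0.194, 0.002], [0.194, 0.981, -0.0], [-0.002, 0.0, -1.0]]
contact_force: [-0.8, 0.3, -1.3]
opening: 0.0455
gripper_force: 15.0
```

>>> jog_arm:
  commands: [0,0,15,0,35,0,0,28,0,35,0,0,36,0,35,0,0,40,0,35,0,0,40,0,35]

```text
clock: 42.57
eef_pos: [0.6491, 0.0113, 0.0913]
tcp_rot: [[-0.981, 0.193, -0.002], [0.193, 0.981, 0.0], [0.002, -0.0, -1.0]]
contact_force: [-1.0, 0.6, -0.2]
opening: 0.045
gripper_force: 15.0
```

>>> jog_arm:
  commands: [0,0,0,0,35,0,0,0,0,35,0,0,0,0,35,0,0,0,0,35,0,0,0,0,35]

```text
clock: 42.98
eef_pos: [0.6502, 0.0108, 0.0932]
tcp_rot: [[-0.981, 0.194, 0.001], [0.194, 0.981, -0.0], [-0.001, 0.0, -1.0]]
contact_force: [0.6, 0.1, -1.3]
opening: 0.0452
gripper_force: 15.0
```

>>> jog_arm:
  commands: [0,0,4,0,35,0,0,8,0,35,0,0,11,0,35,0,0,13,0,35,0,0,13,0,35]

```text
clock: 43.4
eef_pos: [0.6493, 0.011, 0.0786]
tcp_rot: [[-0.981, 0.194, -0.002], [0.194, 0.981, 0.0], [0.002, -0.0, -1.0]]
contact_force: [-0.5, 0.1, -2.4]
opening: 0.0451
gripper_force: 15.0
```

>>> jog_arm:
  commands: [0,0,1,0,35,0,0,2,0,35,0,0,2,0,35,0,0,2,0,35,0,0,2,0,35]

```text
clock: 43.82
eef_pos: [0.6499, 0.0109, 0.0779]
tcp_rot: [[-0.981, 0.194, 0.0], [0.194, 0.981, -0.0], [-0.0, -0.0, -1.0]]
contact_force: [-0.2, 0.8, 1.8]
opening: 0.0453
gripper_force: 15.0
```

>>> jog_arm:
  commands: [0,0,0,0,47,0,0,0,0,55,0,0,0,0,65,0,0,0,0,80,0,0,0,0,87]

```text
clock: 44.23
eef_pos: [0.6499, 0.0109, 0.0775]
tcp_rot: [[-0.981, 0.194, 0.0], [0.194, 0.981, -0.0], [-0.0, 0.0, -1.0]]
contact_force: [-0.5, -0.6, 0.2]
opening: 0.066
gripper_force: 0.0
```

>>> jog_arm:
  commands: [0,0,0,0,87,0,0,-6,0,87,0,0,-20,0,87,0,0,-45,0,87,0,0,-75,0,87]

```text
clock: 44.65
eef_pos: [0.6484, 0.0111, 0.1518]
tcp_rot: [[-0.981, 0.194, -0.005], [0.194, 0.981, 0.001], [0.005, -0.0, -1.0]]
contact_force: [0.8, 0.4, -1.3]
opening: 0.0861
gripper_force: 0.0
```

>>> jog_arm:
  commands: [0,0,-28,0,87,0,0,-46,0,87,0,0,-52,0,87,0,0,-52,0,87,0,0,-52,0,87]

```text
clock: 45.07
eef_pos: [0.6493, 0.011, 0.2041]
tcp_rot: [[-0.981, 0.194, -0.001], [0.194, 0.981, 0.0], [0.001, -0.0, -1.0]]
contact_force: [0.0, -0.6, -0.5]
opening: 0.0869
gripper_force: 0.0
```

Run:
```python
from h import *
print(r.get_state()['eef_pos'],tgt(.4607,.338,.0747,78.8))
```

```text
[0.6492993  0.01098606 0.20410937] (array([248.3, 284.3, 129.6]), np.float64(0.022510279271543254))
```

>>> jog_arm:
  commands: [10,12,0,0,87,30,34,0,0,87,52,59,0,0,87,75,86,0,0,87,98,112,0,0,87]

```text
clock: 45.48
eef_pos: [0.5726, 0.1416, 0.2024]
tcp_rot: [[-0.981, 0.195, -0.005], [0.195, 0.981, 0.0], [0.005, -0.001, -1.0]]
contact_force: [-0.0, 0.7, -0.9]
opening: 0.0871
gripper_force: 0.0
```

>>> jog_arm:
  commands: [24,27,0,0,87,48,55,0,0,87,72,82,0,0,87,96,110,0,0,87,118,135,0,0,87]

```text
clock: 45.9
eef_pos: [0.4823, 0.297, 0.2027]
tcp_rot: [[-0.981, 0.193, -0.005], [0.193, 0.981, -0.001], [0.004, -0.002, -1.0]]
contact_force: [0.5, 0.6, -0.3]
opening: 0.0868
gripper_force: 0.0
```

>>> jog_arm:
  commands: [18,21,0,0,87,27,31,0,0,87,32,37,0,0,87,32,37,15,0,87,32,37,40,0,87]

```text
clock: 46.32
eef_pos: [0.4632, 0.3385, 0.1659]
tcp_rot: [[-0.981, 0.193, 0.005], [0.193, 0.981, 0.002], [-0.005, 0.003, -1.0]]
contact_force: [0.1, 0.4, 0.2]
opening: 0.0869
gripper_force: 0.0
```

>>> jog_arm:
  commands: [0,0,22,0,87,0,0,40,0,87,0,0,50,0,87,0,0,50,0,87,0,0,50,0,87]

```text
clock: 46.73
eef_pos: [0.4618, 0.3369, 0.1141]
tcp_rot: [[-0.981, 0.195, -0.001], [0.195, 0.981, -0.001], [0.001, -0.001, -1.0]]
contact_force: [0.3, 0.1, 0.4]
opening: 0.0869
gripper_force: 0.0
```

>>> jog_arm:
  commands: [0,0,10,0,87,0,0,20,0,87,0,0,30,0,87,0,0,37,0,87,0,0,39,0,87]

```text
clock: 47.15
eef_pos: [0.4608, 0.3372, 0.074]
tcp_rot: [[-0.981, 0.194, -0.002], [0.194, 0.981, -0.001], [0.002, -0.002, -1.0]]
contact_force: [-0.7, 0.4, -0.2]
opening: 0.0871
gripper_force: 0.0
```

>>> jog_arm:
  commands: [0,0,0,0,80,0,0,0,0,72,0,0,0,0,64,0,0,0,0,58,0,0,0,0,53]

```text
clock: 47.57
eef_pos: [0.4619, 0.3377, 0.076]
tcp_rot: [[-0.981, 0.194, 0.001], [0.194, 0.981, 0.0], [-0.001, 0.001, -1.0]]
contact_force: [0.5, 0.1, 0.1]
opening: 0.0618
gripper_force: 0.0
```

>>> jog_arm:
  commands: [0,0,0,0,50,0,0,0,0,47,0,0,0,0,45,0,0,0,0,43,0,0,0,0,30]
  force: 15

```text
clock: 47.98
eef_pos: [0.4617, 0.3376, 0.0756]
tcp_rot: [[-0.981, 0.194, 0.0], [0.194, 0.981, 0.0], [-0.0, 0.0, -1.0]]
contact_force: [0.3, -0.4, 0.3]
opening: 0.0423
gripper_force: 15.0
```

>>> jog_arm:
  commands: [0,0,0,0,30,0,0,0,0,30,0,0,0,0,30,0,0,0,0,30,0,0,0,0,30]

```text
clock: 48.4
eef_pos: [0.4617, 0.3377, 0.0756]
tcp_rot: [[-0.981, 0.194, 0.0], [0.194, 0.981, 0.0], [-0.0, 0.0, -1.0]]
contact_force: [-0.4, 0.1, -0.8]
opening: 0.042
gripper_force: 15.0
```

>>> jog_arm:
  commands: [0,0,-4,0,30,0,0,-15,0,30,0,0,-35,0,30,0,0,-60,0,30,0,0,-85,0,30]

```text
clock: 48.82
eef_pos: [0.461, 0.3373, 0.1616]
tcp_rot: [[-0.981, 0.194, -0.002], [0.194, 0.981, -0.001], [0.001, -0.001, -1.0]]
contact_force: [0.0, 0.2, -1.4]
opening: 0.0422
gripper_force: 15.0
```

>>> jog_arm:
  commands: [0,0,-15,0,30,0,0,-20,0,30,0,0,-20,0,30,0,0,-20,0,30,0,0,-20,0,30]

```text
clock: 49.23
eef_pos: [0.4607, 0.3371, 0.1794]
tcp_rot: [[-0.981, 0.194, -0.002], [0.194, 0.981, -0.001], [0.002, -0.002, -1.0]]
contact_force: [0.8, 0.7, -2.4]
opening: 0.0421
gripper_force: 15.0
```

Run:
```python
from h import *
M=model("wrist");s=r.get_state();p,d=vision.grab_frame("wrist");P=cloud(d,M);e=s['eef_pos'];print(e)
print(circ(P,e[2]+.015,e[2]+.05,e,.021),tgt(.5305,.0347,None))
```

```text
[0.46070036 0.33713818 0.17943459]
(np.int64(4179), array([0.4607, 0.3371]), 0.0211, array([0.4601, 0.3371, 0.2044]), array([0.2034, 0.2044, 0.2053])) (array([-1.271e+02, -2.831e+02,  2.000e-01]), None)
```

>>> jog_arm:
  commands: [-3,-6,0,0,30,-11,-24,0,0,30,-22,-49,0,0,30,-34,-76,0,0,30,-46,-103,0,0,30]

```text
clock: 49.7
eef_pos: [0.4864, 0.2262, 0.1796]
tcp_rot: [[-0.981, 0.193, -0.002], [0.193, 0.981, -0.001], [0.002, -0.001, -1.0]]
contact_force: [0.4, -1.0, -1.2]
opening: 0.0425
gripper_force: 15.0
```

>>> jog_arm:
  commands: [-12,-27,0,0,30,-24,-54,0,0,30,-36,-81,0,0,30,-48,-108,0,0,30,-59,-133,0,0,30]

```text
clock: 50.12
eef_pos: [0.5187, 0.0836, 0.1798]
tcp_rot: [[-0.981, 0.194, -0.002], [0.194, 0.981, -0.0], [0.001, -0.001, -1.0]]
contact_force: [-0.1, 0.5, -1.2]
opening: 0.0425
gripper_force: 15.0
```

>>> jog_arm:
  commands: [-10,-22,0,0,30,-17,-37,0,0,30,-21,-45,0,0,30,-22,-48,10,0,30,-22,-48,30,0,30]

```text
clock: 50.53
eef_pos: [0.5328, 0.0336, 0.1513]
tcp_rot: [[-0.981, 0.195, 0.005], [0.195, 0.981, -0.001], [-0.005, 0.0, -1.0]]
contact_force: [-0.0, -0.0, -1.9]
opening: 0.0426
gripper_force: 15.0
```

>>> jog_arm:
  commands: [0,0,20,0,30,0,0,38,0,30,0,0,50,0,30,0,0,55,0,30,0,0,55,0,30]

```text
clock: 50.95
eef_pos: [0.5296, 0.0353, 0.0937]
tcp_rot: [[-0.981, 0.193, -0.004], [0.193, 0.981, 0.001], [0.004, -0.0, -1.0]]
contact_force: [-0.8, -0.5, -1.4]
opening: 0.0423
gripper_force: 15.0
```

>>> jog_arm:
  commands: [0,0,0,0,30,0,0,0,0,30,0,0,0,0,30,0,0,0,0,30,0,0,0,0,30]

```text
clock: 51.37
eef_pos: [0.5315, 0.0343, 0.0962]
tcp_rot: [[-0.981, 0.194, 0.001], [0.194, 0.981, -0.0], [-0.001, 0.0, -1.0]]
contact_force: [0.1, -0.8, -0.9]
opening: 0.0423
gripper_force: 15.0
```

>>> jog_arm:
  commands: [0,0,4,0,30,0,0,8,0,30,0,0,11,0,30,0,0,13,0,30,0,0,13,0,30]

```text
clock: 51.78
eef_pos: [0.5307, 0.0344, 0.0818]
tcp_rot: [[-0.981, 0.194, -0.001], [0.194, 0.981, 0.0], [0.001, -0.0, -1.0]]
contact_force: [-0.3, 0.1, -1.7]
opening: 0.0421
gripper_force: 15.0
```

>>> jog_arm:
  commands: [0,0,1,0,30,0,0,2,0,30,0,0,2,0,30,0,0,2,0,30,0,0,2,0,30]

```text
clock: 52.2
eef_pos: [0.5312, 0.0344, 0.0806]
tcp_rot: [[-0.981, 0.194, 0.0], [0.194, 0.981, -0.0], [-0.0, 0.0, -1.0]]
contact_force: [0.5, 0.2, -1.5]
opening: 0.0424
gripper_force: 15.0
```

>>> jog_arm:
  commands: [0,0,0.5,0,30,0,0,1,0,30,0,0,1,0,30,0,0,1,0,30,0,0,1,0,30]

```text
clock: 52.62
eef_pos: [0.5315, 0.0343, 0.0805]
tcp_rot: [[-0.981, 0.194, 0.001], [0.194, 0.981, -0.0], [-0.001, 0.0, -1.0]]
contact_force: [-1.2, 0.7, 6.8]
opening: 0.0422
gripper_force: 15.0
```

>>> jog_arm:
  commands: [0,0,0,0,44,0,0,0,0,50,0,0,0,0,60,0,0,0,0,75,0,0,0,0,87]

```text
clock: 53.03
eef_pos: [0.5311, 0.0343, 0.0794]
tcp_rot: [[-0.981, 0.194, -0.0], [0.194, 0.981, -0.0], [0.0, -0.0, -1.0]]
contact_force: [-0.0, 0.3, -0.9]
opening: 0.0623
gripper_force: 0.0
```

>>> jog_arm:
  commands: [0,0,0,0,87,0,0,-6,0,87,0,0,-20,0,87,0,0,-45,0,87,0,0,-75,0,87]

```text
clock: 53.45
eef_pos: [0.5298, 0.0345, 0.1542]
tcp_rot: [[-0.981, 0.194, -0.004], [0.194, 0.981, 0.001], [0.004, -0.0, -1.0]]
contact_force: [0.9, -0.5, 0.2]
opening: 0.0858
gripper_force: 0.0
```

>>> jog_arm:
  commands: [0,0,-28,0,87,0,0,-58,0,87,0,0,-75,0,87,0,0,-80,0,87,0,0,-80,0,87]

```text
clock: 53.87
eef_pos: [0.5319, 0.0343, 0.2362]
tcp_rot: [[-0.981, 0.194, 0.004], [0.194, 0.981, -0.001], [-0.004, 0.0, -1.0]]
contact_force: [-0.3, 0.3, -0.9]
opening: 0.0869
gripper_force: 0.0
```

Run:
```python
from h import *
p,d=vision.grab_frame("wrist");P=cloud(d,model("wrist"))
p2,t=vision.grab_frame("scene");Q=cloud(t,model("scene"));cv2.imwrite("pics/end.png",p2[:,:,::-1])
T=cloud(vision.grab_frame("top")[1],model("top"))
for nm,P in(("wrist",P),("scene",Q),("top",T)):
  for n,xy,a,b,w in(("dark",(.530,.0346),.1,.112,.034),("white",(.6496,.0113),.1,.115,.034),("coast2",(.59,.0227),.062,.073,.03),("mill",(.469,-.2635),.095,.125,.03)):
    try: print(nm,n,circ(P,a,b,xy,w))
    except Exception as e: print(nm,n,'-')
```

```text
wrist dark (np.int64(2258), array([0.5291, 0.0342]), 0.0217, array([0.5283, 0.0343, 0.1038]), array([0.1025, 0.1039, 0.1051]))
wrist white (np.int64(1302), array([0.6474, 0.0109]), 0.0226, array([0.6392, 0.0125, 0.1054]), array([0.1018, 0.1058, 0.107 ]))
wrist coast2 (np.int64(2657), array([0.5885, 0.0226]), 0.0298, array([0.5867, 0.0232, 0.0664]), array([0.0652, 0.0664, 0.0675]))
wrist mill -
scene dark (np.int64(284), array([0.5294, 0.0357]), 0.0227, array([0.5272, 0.034 , 0.1059]), array([0.1016, 0.1063, 0.1083]))
scene white (np.int64(292), array([0.6479, 0.0105]), 0.0245, array([0.6455, 0.0094, 0.1078]), array([0.1021, 0.1084, 0.111 ]))
scene coast2 (np.int64(423), array([0.5896, 0.0231]), 0.0298, array([0.5882, 0.0217, 0.0689]), array([0.066 , 0.0691, 0.0716]))
scene mill (np.int64(315), array([ 0.4669, -0.263 ]), 0.0176, array([ 0.4618, -0.2647,  0.1092]), array([0.0976, 0.1108, 0.1155]))
top dark (np.int64(92), array([0.5201, 0.0378]), 0.017, array([0.517 , 0.0382, 0.1047]), array([0.1019, 0.1049, 0.1071]))
top white -
top coast2 -
top mill (np.int64(331), array([ 0.4695, -0.2622]), 0.0176, array([ 0.4694, -0.2596,  0.1092]), array([0.101 , 0.1101, 0.1146]))h.py:13: RuntimeWarning: Mean of empty slice.
  (c,rr)=cv2.minEnclosingCircle(Q[:,:2].astype(np.float32));return m.sum(),np.round(c,4),round(rr,4),Q.mean(0).round(4),np.percentile(Q[:,2],[5,50,95]).round(4)
  ret = um.true_divide(
```

View pics/end.png

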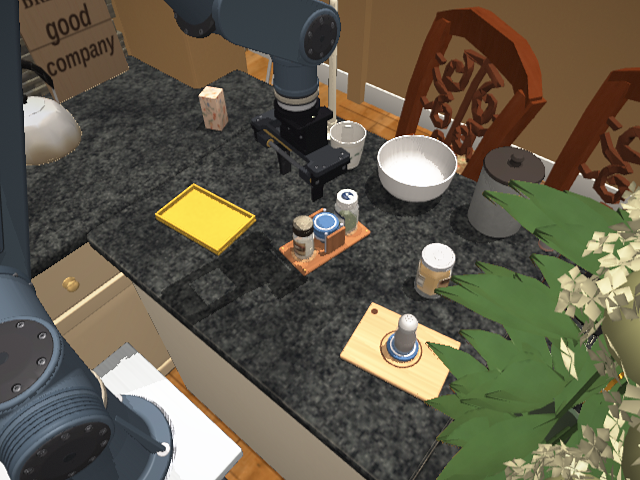

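The final view shows both jars back on the stand at (303,238) and (346,210), the caddy's next coaster raised, and the shaker on the coaster at (403,340). All of it measures within a few millimetres.

>>> jog_arm:
  commands: [0,0,0,0,87,0,0,0,0,87,0,0,0,0,87,0,0,0,0,87,0,0,0,0,87]

```text
clock: 54.43
eef_pos: [0.531, 0.0344, 0.2341]
tcp_rot: [[-0.981, 0.194, -0.001], [0.194, 0.981, 0.0], [0.001, -0.0, -1.0]]
contact_force: [-0.4, 0.0, 0.2]
opening: 0.0872
gripper_force: 0.0
```

```bash
python3 -c "
from station import r
print(r.finish_job())"
```

```text
the job is handed in; nothing more can be done
None
```

I handed the job in at about 54 s: the coaster is on the board with the shaker standing on it, both jars are back on the stand within about 3 mm by camera, and the honey jar was not touched; the hand-in returned no verdict.

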